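Load the demagnetiser and set its time wheel to 4

ROBOT

A 7-joint arm with a two-finger parallel gripper is mounted at the origin on the work surface. World frame = base frame: x ahead of the robot, y to its left, z up, the work surface at z = 0. Lengths are in m, angles in rad, forces in N, time in s.
With the tool pointing down it reaches from about 0.425 to 1.025 m from the base axis. Payload 3.6 kg.
Tool frame: the origin (TCP) lies at the very end of the fingers, on their centre line; the grasp point (between the pads) lies 19 mm behind it; z points along the fingers, y is the direction in which the jaws open and shut (so a half turn about z gives the same grasp; the last joint's range is limited). The gripper opens to 85 mm and grips with 20 to 120 N. Pads are 22 mm wide; open, the fingers measure 114 mm over their backs; the gripper's body (76 mm by 85 mm) begins 54 mm behind the grasp point. The pads swing forward as they close: fully open they stand 13 mm farther back than shut.
Start: joints at [-1.393, 0.591, 0.048, 1.609, -0.033, 0.943, -0.034], TCP at [0.195, 0.698, 0.231] pointing down, gripper open.
Joint ranges: [-2.69, 2.69], [-0.47, 2.24], [-1.27, 1.36], [0.19, 2.51], [-1.53, 4.68], [0.08, 2.07], [-3.09, 3.09]. Speed limits (rad/s): [2.57, 2.57, 3.14, 3.14, 3.14, 3.14, 3.14].

INTERFACE

Orientations are given as [roll, pitch, yaw] about the fixed x, y, z axes, in that order (R = Rz(yaw) Ry(pitch) Rx(roll)).
In Python, from cell import telemetry, grab_frame, order gives the robot as it stands.
- The arm moves only by the tool servo_tool, never from a script. Its argument "plan" is a list of rows, each a list of 2 entries, a list of its own where there are three numbers: the shift along the tool's x, y, z scaled (see below), then the turn, a rotation vector about the tool's x, y, z scaled (see below). A call has 1 to 12 rows; each row shifts and turns the commanded pose from where the row before left it, along the tool's axes as they then stand; what a row does not reach is not made up. The controller multiplies each number of a shift by 0.04 m and each number of a turn by 10 degrees. A row lasts 1/8 s, in which the tool goes at most 62.5 mm and 10.7 degrees, less where a joint would pass 70% of its speed; a pose out of reach is approached as far as the arm can. A call with a number of a shift or a turn outside -1 to 1 is refused whole. A call with a gripper value outside its range is refused whole. "jaw" is the gripper's target within -1 to 1 (fully open at 1, half-way at 0, shut at -1), set as the call begins (left out, the last holds). The fingers move at their own pace and stop on an object; the grip force is fixed at half the most. Time passes only in rows, so rows that do not move let the fingers close. It gives the time, the measured TCP pose, the force and the opening at its end, in the units of the state.
- telemetry.get_state(): the state, without advancing time (a new reading comes with each control period).
- grab_frame(name): name is "side" or "top"; returns a dict with "frame" (400x640x3 uint8, red, green, blue), "range_z" (400x640 float32, m along the optical axis (not along the pixel's ray), 0 where there is no reading), "fx", "fy", "cx", "cy" (pixels), "rvec" (rotation vector, rad) and "tvec" (3), from world to camera coordinates, as OpenCV has them. Camera axes: x right, y down, z forward; pixel columns grow to the right and rows downward; lengths in m; the calibration is good to about 2 mm. A picture is of the moment at which its call begins.
- order.job_done(): hands the job in, once; it reports no verdict.
The state is a dict: "time_s": time; "joint_positions": joint angles; "qvel": joint speeds; "joint_torque": joint torques, N m; "position": TCP position; "tool_rot": TCP orientation; "force": force on the tool from outside, world axes, zero at the start; "torque": the same for the moment, N m; "gripper_width": finger opening in m.
Only numpy, scipy, OpenCV 4.12 (cv2) and the standard library are available. Lean on these libraries where they do the work, as an engineer would, in place of code of your own. Each camera call takes 0.05 s, during which the arm holds its last target.

TASK

Demagnetise the two loose steel clock parts. Put the squat spring barrel down flat in the larger bay of the demagnetiser's tray first, then stand the tall arbor upright in the smaller bay, lowering each onto the tray floor rather than dropping it. Then roll the numbered time wheel until the 4 is uppermost, level with the two pointers, and only then press the start button fully down and let go, leaving the other things on the bench where they are.

Things in the scene. Friction and masses are not known exactly. Their poses are not given: they have to be found in the camera images.
- barrel_center (a point): Squat steel spring barrel, loose, about 200 g, standing on the bench on its toothed flange: drum 40 mm diameter, 24 mm tall in all, with a flange 47 mm over the teeth on the lowest 4 mm. The point is on its axis half-way up, 12 mm above its underside; z is its axis, up.
- arbor_center (a point): Tall turned steel arbor, loose, about 250 g, standing upright on the bench: 85 mm tall; foot 32 mm diameter and 6 mm high, shank 24 mm diameter from 6 to 66 mm, thin pivot 12 mm diameter from 66 to 85 mm. The point is on its axis half-way up, 42.5 mm above its underside; z is its axis, up.
- demag: The demagnetiser, fixed: white flat-topped case 170 mm deep (x) by 400 mm wide (y) by 55 mm high, origin under its middle. On its top an open two-bay tray takes the left half; the time wheel and then the start button are to the right of it. Axes: x straight back from the front (the front faces the robot), y to the left along the case, z up.
- large_bay (a point): Centre of the floor of the larger bay of the tray (for the barrel), 58 mm above the bench and 49 mm left (+y) of the case's middle. Inside, 92 mm along x and 100 mm along y. The tray's walls are 4 mm thick and rise 14 mm above its floor. Axes as the case.
- small_bay (a point): Centre of the floor of the smaller bay (for the arbor), 94 mm left (+y) of the larger bay's centre. Inside, 92 mm along x and 80 mm along y; same floor height, walls and axes as the larger bay.
- wheel_axle (a point): Middle of the time wheel's axle, 50 mm above the bench, 119 mm right (-y) of the larger bay's centre. White wheel, 34 mm radius, 30 mm wide along y, upright, half sunk in the case's top. Between neighbouring digits a grey ridge 25 mm long, 5 mm thick lies across the rim, parallel to the axle, 3 mm proud (out to 37 mm radius). Axes as the case, not turning with the wheel.
- wheel_crest (a point): Crest of the time wheel's rim, 34 mm straight above its axle, 84 mm above the bench. Two black look-only pointers beside the wheel mark it: the digit uppermost between them is the one set. Digits 0 to 7 run round the rim 45 degrees apart, upright to a reader at the robot.
- time_wheel (a joint): Turn, rad: 0 with the 0 uppermost, 0.785 a digit, so 4 is at 3.1416. Grows as the wheel's top is pushed away from the robot (+x of the case). Ridges lie midway between digits: at q - 0.393 - 0.785 k (k = 0 to 7) from straight up towards +x. No clicks: even drag 0.04 N m (1.2 N at the rim); stays where left. Stops at -0.15 and 5.65. Starts between 0 and 2 digits.
- start_top (a point): Centre of the top of the start button at rest, a round grey cap 26 mm in diameter in a black housing on the case's top, 85 mm to the right (-y) of the wheel's middle. Pressed straight down; travel 6 mm, about 5 N when fully down; springs back.
- start (a joint): Travel of the start button, m: 0 at rest, 0.006 fully down.
- barrel: The squat spring barrel itself; origin at the centre of its underside.
- arbor: The tall arbor itself; origin at the centre of its underside.
- driver: Bystander: screwdriver with a black handle, 150 mm long, lying on the bench beyond the case. Leave it alone.
- tin: Bystander: round jar with a metal lid, 60 mm diameter, 50 mm high, on the bench. Leave it alone.
- block: Bystander: dark steel bench block, 50 by 50 by 22 mm, on the bench. Leave it alone.

How it is judged:
By the outcome, as a careful person would: the job done as asked, in the order asked, and still so for the second after the job is handed in, with the robot touching nothing.
It also fails if it takes over 72 s, if anything falls off the work surface, if the arm or the gripper's body presses on something with over 40 N, if the wrist force passes 120 N, or if a joint passes its speed limit or range.

## Working session

There is one attempt and no reset: what is moved stays moved. The work goes in short steps, Python scripts to look and compute and a tool call to move; the robot and the scene stay as the last step left them, time stands still between calls to the robot, and variables do not carry over. Pictures are saved under pics/ and viewed, and the job is handed in when it is done.

Besides the shell and the picture viewer there is one more tool, called as name([rows], argument=value, ...), one row to a line, values as JSON. servo_tool: Moves the arm, as the interface text tells. Shifts and turns lie within -1 to 1; 1 stands for 0.04 m of shift or 10 degrees of turn. Its arguments: {"type":"object","properties":{"plan":{"type":"array"},"jaw":{"type":"number"}},"required":["plan"]}

```bash
ls; mkdir -p pics; cat > h.py <<'E'
import numpy as np,cv2
from cell import telemetry,grab_frame,order
def snap(n,f):
    d=grab_frame(n); cv2.imwrite('pics/'+f+'.png',d['frame'][:,:,::-1]); np.savez('pics/'+f+'.npz',**d); return d
def pts(d):
    R,_=cv2.Rodrigues(np.array(d['rvec'],float)); t=np.array(d['tvec'],float).ravel()
    v,u=np.mgrid[0:400,0:640]; z=d['range_z']
    c=np.stack([(u-d['cx'])/d['fx']*z,(v-d['cy'])/d['fy']*z,z],-1)
    return (c-t)@R
E
python3 - <<'E'
from h import *
for n in('side','top'):
    d=snap(n,n+'0'); R,_=cv2.Rodrigues(np.array(d['rvec'],float)); print(n,d['fx'],-R.T@np.array(d['tvec']).ravel())
print(telemetry.get_state())
E
```

```text
pics
side 386.6530408798735 [ 0.49136827 -0.7977617   0.66336893]
top 469.38164624680536 [0.27592855 0.0190127  1.53336987]
{'time_s': 0.1, 'joint_positions': array([-1.3924824 ,  0.59205398,  0.04830256,  1.60973281, -0.03327129,
        0.94272475, -0.03366445]), 'qvel': array([ 1.25017171e-03, -1.95797575e-03, -5.40574542e-05, -3.04936362e-03,
       -1.11714810e-03, -1.33925924e-03,  2.86675552e-04]), 'joint_torque': array([ 5.26957287e-03, -5.49996221e+01,  1.55337878e+00, -1.98822534e+01,
        9.68530832e-03,  3.81398553e-03,  1.18581573e-05]), 'position': array([0.19443712, 0.69763442, 0.23022152]), 'tool_rot': array([-3.13948260e+00,  1.41179188e-04,  2.86991201e+00]), 'force': array([-0.84136192, -0.00308603,  0.09383856]), 'torque': array([-0.03405184,  0.02775263,  0.01025171]), 'gripper_width': 0.08557417589720855}
```

View pics/side0.png

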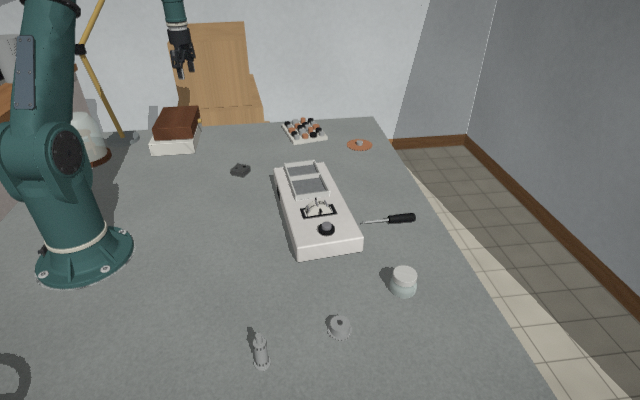

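View pics/top0.png

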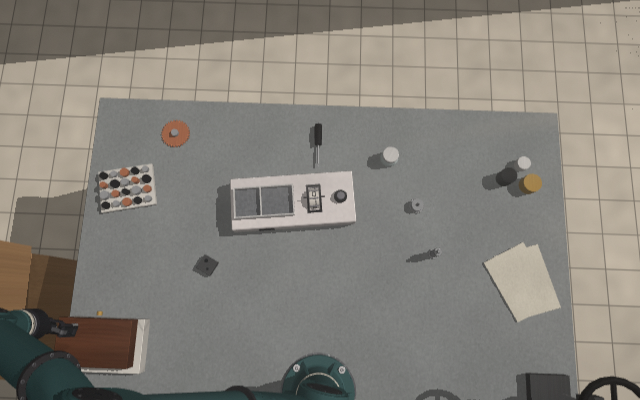

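The side view shows the arbor at about (260,350), the barrel at (339,327), the wheel at (320,210) and the button at (327,228). In the top view the case runs from (232,178) to (355,225), with the barrel at (416,206) and the arbor at (436,252). Next I'll measure these.

```bash
python3 - <<'E'
from h import *
T=dict(np.load('pics/top0.npz'));S=dict(np.load('pics/side0.npz'))
P=pts(T);Q=pts(S)
def reg(P,u0,u1,v0,v1,zl,zh):
    p=P[v0:v1,u0:u1].reshape(-1,3); return p[(p[:,2]>zl)&(p[:,2]<zh)]
print('bench z',np.median(P[240:260,300:400,2]),np.median(Q[280:320,180:230,2]))
def rep(n,p): print(n,len(p),p.mean(0).round(4) if len(p) else'',p.min(0).round(3),p.max(0).round(3))
rep('barrel top T',reg(P,400,432,192,220,.017,.035))
rep('barrel top S',reg(Q,320,358,308,345,.019,.035))
rep('arbor T',reg(P,400,450,240,265,.055,.1)); rep('arbor S hi',reg(Q,240,280,325,375,.07,.1));rep('arbor S',reg(Q,240,280,325,375,.01,.1))
rep('btn T',reg(P,330,350,185,207,.063,.1));rep('btn S',reg(Q,315,340,215,238,.068,.1))
# case top
p=reg(P,225,362,165,235,.045,.1).astype(np.float32)
r=cv2.minAreaRect(p[:,:2]*1000); print('case',r, len(p))
m=((P[...,2]>.045)&(P[...,2]<.1)).astype(np.uint8); m[:, :225]=0;m[:,362:]=0;m[:165]=0;m[235:]=0
rep('wheel T',reg(P,302,326,180,216,.07,.1));rep('wheel S',reg(Q,300,340,198,222,.065,.1))
for d,P_,n,b in((T,P,'top',(220,440,160,270)),(S,Q,'side',(270,370,150,260))):
    f=d['frame'][b[2]:b[3],b[0]:b[1],::-1]
    k=min(800//f.shape[1],600//f.shape[0]); cv2.imwrite(f'pics/z_{n}.png',cv2.resize(f,None,fx=k,fy=k,interpolation=cv2.INTER_CUBIC))
E
```

```text
bench z 2.884969243932047e-05 0.00042023707010901675
barrel top T 119 [ 0.5973 -0.3039  0.0248] [ 0.578 -0.325  0.017] [ 0.617 -0.285  0.031]
barrel top S 288 [ 0.5965 -0.3082  0.0245] [ 0.577 -0.326  0.019] [ 0.616 -0.285  0.03 ]
arbor T 52 [ 0.4398 -0.356   0.0705] [ 0.428 -0.37   0.058] [ 0.453 -0.346  0.091]
arbor S hi 64 [ 0.4398 -0.3621  0.0817] [ 0.434 -0.367  0.071] [ 0.445 -0.355  0.088]
arbor S 398 [ 0.4405 -0.3662  0.0511] [ 0.427 -0.373  0.01 ] [ 0.452 -0.35   0.088]
btn T 124 [ 0.6065 -0.0482  0.0709] [ 0.577 -0.072  0.063] [ 0.629 -0.017  0.085]
btn S 100 [ 0.6062 -0.0563  0.0742] [ 0.587 -0.07   0.068] [ 0.627 -0.04   0.08 ]
case ((591.9006958007812, 104.91615295410156), (171.9825897216797, 399.97015380859375), 6.1076459884643555) 6355
wheel T 179 [0.5972 0.0347 0.0805] [0.571 0.002 0.07 ] [0.628 0.069 0.092]
wheel S 262 [0.5962 0.0273 0.0769] [0.567 0.    0.065] [0.63  0.065 0.09 ]
```

View pics/z_top.png

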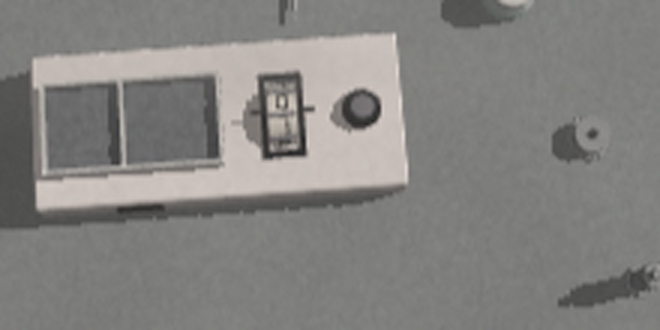

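View pics/z_side.png

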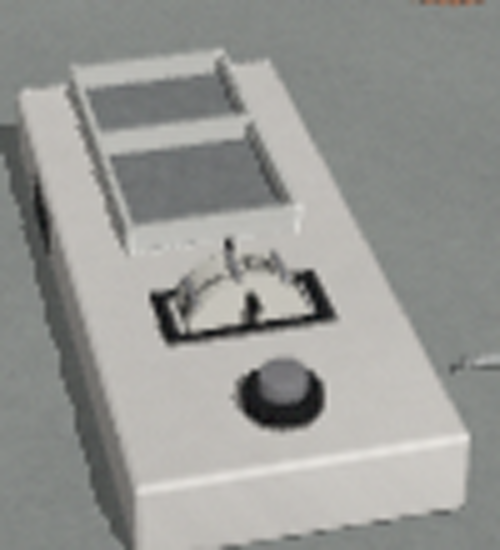

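Estimates so far: case at (0.592, 0.105) with yaw of about 6.1°, barrel (0.597, -0.3055), arbor (0.440, -0.360). Next I'll unwrap the wheel rim to read its angle, and write a move-row calculator.

```bash
cat >> h.py <<'E'
from scipy.spatial.transform import Rotation as Ro
TH=np.radians(6.1); C0=np.array([.592,.105,0]); RC=Ro.from_euler('z',TH).as_matrix()
def case2w(p): return C0+RC@np.array(p,float)
def w2case(p): return (np.asarray(p)-C0)@RC
def proj(d,p):
    return cv2.projectPoints(np.asarray(p,float).reshape(-1,3),np.array(d['rvec'],float),np.array(d['tvec'],float),np.array([[d['fx'],0,d['cx']],[0,d['fy'],d['cy']],[0,0,1.]]),None)[0].reshape(-1,2)
def unwrap(d,f,x0=0,y0=-.070,r=.034):
    a=np.radians(np.arange(80,-81,-.5)); y=np.arange(.017,-.0171,-.0005)
    A,Y=np.meshgrid(a,y,indexing='ij')
    p=np.stack([x0+r*np.sin(A),y0+Y,.05+r*np.cos(A)],-1).reshape(-1,3)@RC.T+C0
    m=proj(d,p).reshape(A.shape+(2,)).astype(np.float32)
    im=cv2.remap(d['frame'][:,:,::-1].copy(),m[...,0],m[...,1],cv2.INTER_CUBIC)
    im=cv2.resize(im,(200,570))
    for g in range(-60,61,30):
        v=int((80-g)/160*570); cv2.line(im,(0,v),(12,v),(0,0,255) if g==0 else (0,200,0),2)
    cv2.imwrite('pics/'+f+'.png',im)
def st():
    s=telemetry.get_state(); R=Ro.from_euler('xyz',s['tool_rot']).as_matrix(); 
    print('t',round(s['time_s'],2),'pos',s['position'].round(4),'rot',s['tool_rot'].round(4),'F',s['force'].round(2),'w',round(s['gripper_width'],4),'case',w2case(s['position']).round(4)); return s,R
def go(wps,yaw=None,step=.038):
    """wps world points; prints rows (shift) to go there, with yaw levelled in the first rows"""
    s,R=st(); p=s['position'].copy()
    Rt=Ro.from_euler('xyz',[np.pi,0,np.pi+TH if yaw is None else yaw]).as_matrix()
    for w in wps:
        w=np.array(w); n=max(1,int(np.ceil(np.abs(w-p).max()/step))) ; n=max(n,int(np.ceil(np.linalg.norm(w-p)/.045)))
        out=[]; q=p
        for i in range(n):
            rv=Ro.from_matrix(R.T@Rt).as_rotvec(); k=max(1,np.ceil(np.linalg.norm(rv)/np.radians(9)))
            tgt=p+(w-p)*(i+1)/n
            sh=(R.T@(tgt-q)/.04).round(3); tu=(np.degrees(rv/k)/10).round(3)
            out.append([sh.tolist(),tu.tolist()])
            q=q+R@(sh*.04); R=R@Ro.from_rotvec(np.radians(tu*10)).as_matrix()
        print(w.round(4),n); [print(' ',o) for o in out]
        p=q
E
python3 - <<'E'
from h import *
T=dict(np.load('pics/top0.npz'));S=dict(np.load('pics/side0.npz'))
unwrap(T,'uwT');unwrap(S,'uwS')
a=cv2.imread('pics/uwT.png');b=cv2.imread('pics/uwS.png');cv2.imwrite('pics/uw.png',np.hstack([a,b]))
for n,p in(('large',(0,.049,.058)),('small',(0,.143,.058)),('axle',(0,-.07,.05)),('btn',(0,-.155,.079))):
    w=case2w(p);print(n,w.round(4),proj(T,w),proj(S,w))
# button height profile
P=pts(T);Q=pts(S)
for X in(P,Q):
    c=w2case(X.reshape(-1,3)); m=(abs(c[:,0])<.03)&(abs(c[:,1]+.155)<.03)&(c[:,2]>.04)
    c=c[m]; hi=c[c[:,2]>.07]; print(hi.mean(0),hi.min(0),hi.max(0)); r=np.hypot(c[:,0],c[:,1]+.155)
    for lo in range(0,28,3):
        z=c[(r>=lo/1e3)&(r<(lo+3)/1e3),2]; print(lo,len(z),np.round(np.percentile(z,[10,50,90]),4) if len(z) else '')
go([(.55,.2,.2),(.597,-.3055,.15)])
E
```

```text
large [0.5868 0.1537 0.058 ] [[276.68937791 200.04039879]] [[308.80385708 187.41232608]]
small [0.5768 0.2472 0.058 ] [[247.4637279  202.04860337]] [[302.28972218 171.76769053]]
axle [0.5994 0.0354 0.05  ] [[313.62604643 198.03320479]] [[318.4295251  212.91385391]]
btn [ 0.6085 -0.0491  0.079 ] [[340.29241956 194.25100341]] [[326.51368443 223.13078639]]
[-0.00065177 -0.15485006  0.07605806] [-0.01675329 -0.16690937  0.0705405 ] [ 0.01557597 -0.13559347  0.0852914 ]
0 4 [0.0731 0.0764 0.0769]
3 9 [0.0722 0.0763 0.0807]
6 11 [0.0746 0.0774 0.0814]
9 18 [0.0725 0.0776 0.0798]
12 24 [0.0629 0.0691 0.0766]
15 31 [0.0636 0.0669 0.0708]
18 40 [0.0553 0.0651 0.0686]
21 32 [0.0509 0.0546 0.0605]
24 44 [0.0505 0.0551 0.0581]
27 44 [0.0496 0.0552 0.0598]
[-0.00229102 -0.16053703  0.07610063] [-0.014586   -0.17134522  0.07022134] [ 0.01043559 -0.14664747  0.08009915]
0 2 [0.0781 0.0784 0.0787]
3 9 [0.0766 0.0781 0.0788]
6 14 [0.0766 0.0781 0.0792]
9 20 [0.0755 0.0773 0.0785]
12 39 [0.067  0.0721 0.0771]
15 24 [0.0659 0.0674 0.0708]
18 42 [0.0553 0.0664 0.0688]
21 73 [0.0544 0.0586 0.0676]
24 38 
[... 851 characters left out ...]
951, 0.054], [-0.0, -0.0, 0.0]]
[ 0.597  -0.3055  0.15  ] 14
  [[0.013, -0.906, 0.089], [-0.0, -0.0, 0.0]]
  [[0.012, -0.907, 0.09], [-0.0, -0.0, 0.0]]
  [[0.013, -0.906, 0.089], [-0.0, -0.0, 0.0]]
  [[0.012, -0.907, 0.089], [-0.0, -0.0, 0.0]]
  [[0.013, -0.906, 0.09], [-0.0, -0.0, 0.0]]
  [[0.012, -0.907, 0.089], [-0.0, -0.0, 0.0]]
  [[0.013, -0.906, 0.089], [-0.0, -0.0, 0.0]]
  [[0.012, -0.907, 0.089], [-0.0, -0.0, 0.0]]
  [[0.013, -0.906, 0.09], [-0.0, -0.0, 0.0]]
  [[0.012, -0.907, 0.089], [-0.0, -0.0, 0.0]]
  [[0.013, -0.906, 0.089], [-0.0, -0.0, 0.0]]
  [[0.012, -0.907, 0.09], [-0.0, -0.0, 0.0]]
  [[0.013, -0.906, 0.089], [-0.0, -0.0, 0.0]]
  [[0.012, -0.906, 0.089], [-0.0, -0.0, 0.0]]
```

View pics/uw.png

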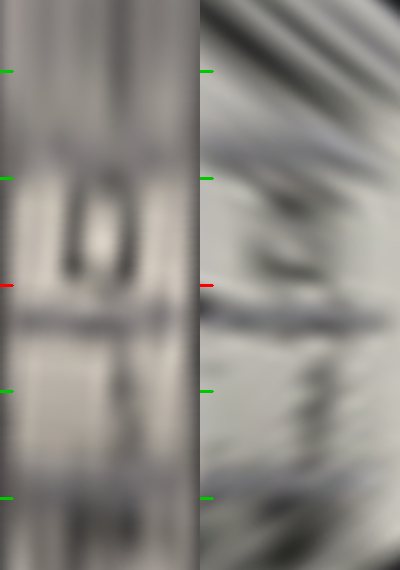

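The unwrapped rim shows the 0 just behind the crest. Ridges sit at about +35°, -10° and -56°, so q is about 0.22. Moving to the barrel.

servo_tool([
  [[-0.85, -0.69, 0.05], [0, 0, -0.72]],
  [[-0.76, -0.79, 0.05], [0, 0, -0.72]],
  [[-0.65, -0.88, 0.05], [0, 0, -0.72]],
  [[-0.54, -0.95, 0.05], [0, 0, 0]],
  [[-0.54, -0.95, 0.05], [0, 0, 0]],
  [[-0.54, -0.95, 0.05], [0, 0, 0]],
  [[-0.54, -0.95, 0.05], [0, 0, 0]],
  [[-0.54, -0.95, 0.05], [0, 0, 0]],
  [[-0.54, -0.95, 0.05], [0, 0, 0]],
  [[-0.54, -0.95, 0.05], [0, 0, 0]],
  [[-0.54, -0.95, 0.05], [0, 0, 0]],
  [[-0.54, -0.95, 0.05], [0, 0, 0]],
], jaw=1)

```text
time_s: 1.6
position: [0.5004, 0.2702, 0.207]
tool_rot: [-3.141, -0.0, -3.036]
force: [-0.2, -0.3, -0.0]
gripper_width: 0.0853
```

servo_tool([
  [[-0.54, -0.95, 0.05], [0, 0, 0]],
  [[-0.54, -0.95, 0.05], [0, 0, 0]],
  [[0.01, -0.91, 0.09], [0, 0, 0]],
  [[0.01, -0.91, 0.09], [0, 0, 0]],
  [[0.01, -0.91, 0.09], [0, 0, 0]],
  [[0.01, -0.91, 0.09], [0, 0, 0]],
  [[0.01, -0.91, 0.09], [0, 0, 0]],
  [[0.01, -0.91, 0.09], [0, 0, 0]],
  [[0.01, -0.91, 0.09], [0, 0, 0]],
  [[0.01, -0.91, 0.09], [0, 0, 0]],
  [[0.01, -0.91, 0.09], [0, 0, 0]],
  [[0.01, -0.91, 0.09], [0, 0, 0]],
])

```text
time_s: 3.1
position: [0.5849, -0.163, 0.1668]
tool_rot: [3.141, -0.001, -3.036]
force: [0.4, 0.8, -0.2]
gripper_width: 0.0856
```

```bash
python3 - <<'E'
from h import *
go([(.597,-.3055,.10),(.597,-.3055,.004)])
print(telemetry.get_state()['joint_positions'])
E
```

```text
t 3.1 pos [ 0.5849 -0.163   0.1668] rot [ 3.1413e+00 -7.0000e-04 -3.0363e+00] F [ 0.44  0.83 -0.15] w 0.0856 case [-0.0355 -0.2657  0.1668]
[ 0.597  -0.3055  0.1   ] 4
  [[0.018, -0.894, 0.417], [0.002, -0.004, -0.007]]
  [[0.019, -0.894, 0.418], [-0.0, 0.0, -0.0]]
  [[0.02, -0.893, 0.418], [-0.0, 0.0, -0.0]]
  [[0.019, -0.894, 0.418], [-0.0, 0.0, -0.0]]
[ 0.597  -0.3055  0.004 ] 3
  [[0.0, -0.0, 0.8], [-0.0, 0.0, -0.0]]
  [[0.0, -0.0, 0.8], [-0.0, 0.0, -0.0]]
  [[0.0, -0.0, 0.8], [-0.0, 0.0, -0.0]]
[ 1.96225890e-01  5.22713627e-01  1.32989805e-03  1.93266866e+00
 -1.13767592e-03  6.86944844e-01  1.87429748e+00]
```

servo_tool([
  [[0.02, -0.89, 0.3], [0, 0, 0]],
  [[0.02, -0.89, 0.3], [0, 0, 0]],
  [[0.02, -0.89, 0.3], [0, 0, 0]],
  [[0.02, -0.5, 0.3], [0, 0, 0]],
  [[0, 0, 0], [0, 0, 0]],
  [[0, 0, 0], [0, 0, 0]],
])

```text
time_s: 3.85
position: [0.5956, -0.2861, 0.1193]
tool_rot: [3.14, -0.0, -3.034]
force: [0.4, 1.4, 0.3]
gripper_width: 0.0853
```

```bash
python3 - <<'E'
from h import *
S=snap('side','side1');T=snap('top','top1')
Q=pts(S);P=pts(T)
go([(.597,-.3055,.06),(.597,-.3055,.004)])
a=cv2.resize(S['frame'][200:400,220:480,::-1],None,fx=3,fy=3);cv2.imwrite('pics/a1.png',a)
E
```

```text
t 3.95 pos [ 0.596  -0.286   0.1198] rot [ 3.1405e+00  9.0000e-04 -3.0335e+00] F [ 0.74 -0.64  0.16] w 0.0856 case [-0.0375 -0.3892  0.1198]
[ 0.597  -0.3055  0.06  ] 2
  [[0.015, -0.245, 0.747], [0.006, 0.005, 0.009]]
  [[0.014, -0.244, 0.748], [0.0, 0.0, 0.0]]
[ 0.597  -0.3055  0.004 ] 2
  [[0.0, 0.0, 0.7], [0.0, 0.0, 0.0]]
  [[0.0, 0.0, 0.7], [0.0, 0.0, 0.0]]
```

View pics/a1.png

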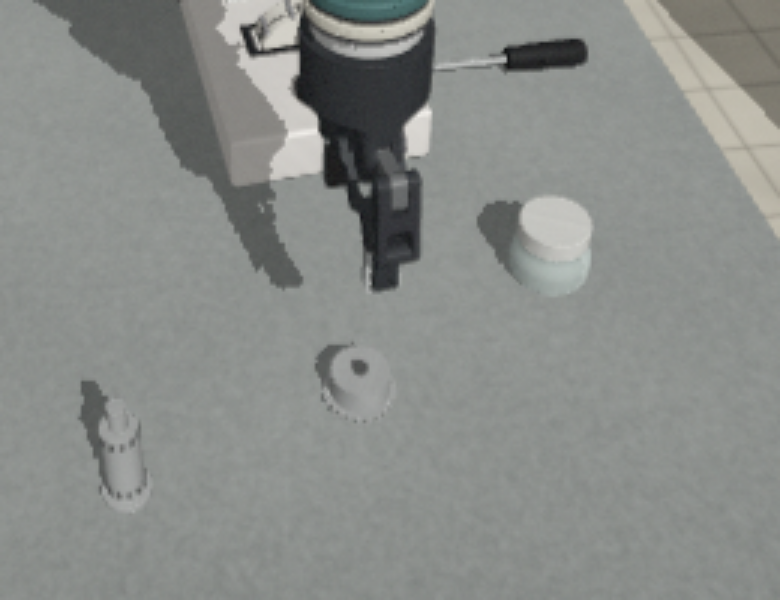

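The open gripper hovers above the barrel, which is at (358,385) in the crop; the jar and arbor are undisturbed. Going down.

servo_tool([
  [[0.02, -0.25, 0.4], [0, 0, 0]],
  [[0.02, -0.25, 0.4], [0, 0, 0]],
  [[0, 0, 0.7], [0, 0, 0]],
  [[0, 0, 0.7], [0, 0, 0]],
  [[0, 0, 0.5], [0, 0, 0]],
  [[0, 0, 0.15], [0, 0, 0]],
  [[0, 0, 0], [0, 0, 0]],
  [[0, 0, 0], [0, 0, 0]],
])

```text
time_s: 4.95
position: [0.5966, -0.3088, 0.0063]
tool_rot: [-3.141, 0.002, -3.036]
force: [-0.9, 0.3, 0.2]
gripper_width: 0.0851
```

servo_tool([
  [[0, 0, 0], [0, 0, 0]],
  [[0, 0, 0], [0, 0, 0]],
  [[0, 0, 0], [0, 0, 0]],
  [[0, 0, 0], [0, 0, 0]],
  [[0, 0, 0], [0, 0, 0]],
  [[0, 0, 0], [0, 0, 0]],
], jaw=-1)

```text
time_s: 5.7
position: [0.5963, -0.3081, 0.0062]
tool_rot: [3.142, 0.001, -3.036]
force: [-1.0, 0.5, 4.7]
gripper_width: 0.0379
```

```bash
python3 - <<'E'
from h import *
S=snap('side','side2')
st()
a=cv2.resize(S['frame'][250:400,230:430,::-1],None,fx=4,fy=4);cv2.imwrite('pics/a2.png',a)
E
```

```text
t 5.75 pos [ 0.5963 -0.3081  0.0062] rot [ 3.1416e+00  8.0000e-04 -3.0361e+00] F [-1.34  0.53  6.17] w 0.0382 case [-0.0396 -0.4112  0.0062]
```

View pics/a2.png

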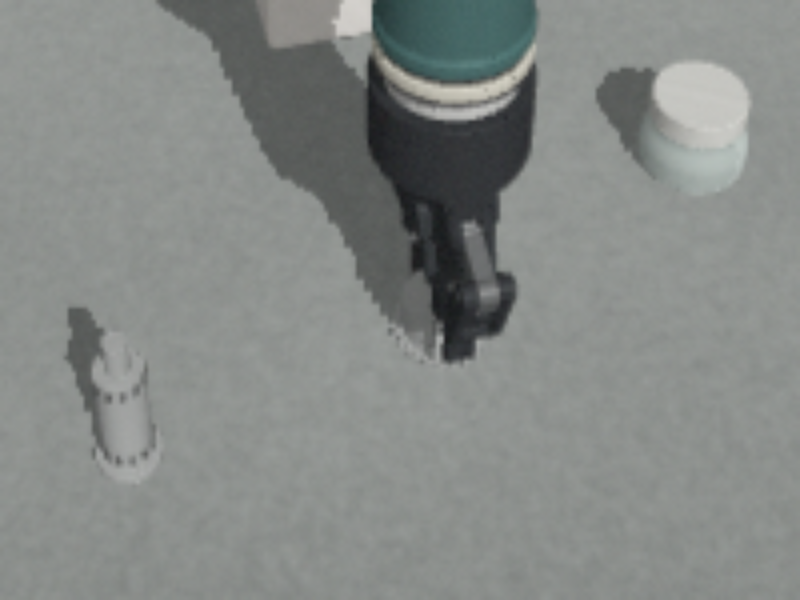

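```bash
python3 - <<'E'
from h import *
S=dict(np.load('pics/side2.npz'))
for w in [(.596,-.308,.012),(.596,-.33,.012),(.596,-.34,.012),(.597,-.3055,.024)]: print(w,(proj(S,w)-[230,250])*4)
Q=pts(S); 
# finger/barrel points
v,u=np.mgrid[0:400,0:640]
for (uu,vv) in [(415,290),(425,310),(400,330),(430,345),(450,345),(460,340),(470,345),(455,320),(490,300)]:
    x=230+uu//4;y=250+vv//4; print(uu,vv,Q[y,x].round(4))
s=telemetry.get_state();print(s['time_s'])
E
```

```text
(0.596, -0.308, 0.012) [[437.0361266  311.41190469]]
(0.596, -0.33, 0.012) [[444.89708019 348.42416578]]
(0.596, -0.34, 0.012) [[448.59471358 365.83398391]]
(0.597, -0.3055, 0.024) [[438.75517192 291.72761658]]
415 290 [ 0.584  -0.3018  0.0244]
425 310 [ 0.588  -0.3145  0.0244]
400 330 [ 0.5771 -0.3089  0.0032]
430 345 [ 0.5885 -0.325   0.01  ]
450 345 [ 0.5907 -0.3598  0.0566]
460 340 [ 0.5962 -0.3601  0.0588]
470 345 [ 0.6051 -0.3398  0.027 ]
455 320 [ 0.5912 -0.3633  0.0783]
490 300 [ 0.6038 -0.3759  0.1063]
5.75
```

The barrel is gripped at 38 mm opening against a 40 mm drum. Lifting, then checking.

servo_tool([
  [[0, 0, -0.2], [0, 0, 0]],
  [[0, 0, -0.6], [0, 0, 0]],
  [[0, 0, -0.9], [0, 0, 0]],
  [[0, 0, -0.9], [0, 0, 0]],
  [[0, 0, -0.9], [0, 0, 0]],
  [[0, 0, -0.5], [0, 0, 0]],
  [[0, 0, 0], [0, 0, 0]],
  [[0, 0, 0], [0, 0, 0]],
])

```text
time_s: 6.75
position: [0.5946, -0.3078, 0.1637]
tool_rot: [3.14, -0.003, -3.036]
force: [1.0, 0.0, -3.1]
gripper_width: 0.0379
```

```bash
python3 - <<'E'
from h import *
S=snap('side','side3')
go([(.5868,.1537,.15),(.5868,.1537,.09)])
a=cv2.resize(S['frame'][200:350,230:430,::-1],None,fx=4,fy=4);cv2.imwrite('pics/a3.png',a)
E
```

```text
t 6.8 pos [ 0.5945 -0.3077  0.1634] rot [ 3.1397 -0.0032 -3.0363] F [ 0.58  0.44 -1.38] w 0.0382 case [-0.0414 -0.4107  0.1634]
[0.5868 0.1537 0.15  ] 13
  [[-0.079, 0.884, 0.027], [0.011, -0.018, -0.007]]
  [[-0.079, 0.884, 0.026], [-0.0, -0.0, 0.0]]
  [[-0.08, 0.884, 0.025], [-0.0, -0.0, 0.0]]
  [[-0.08, 0.884, 0.026], [-0.0, -0.0, 0.0]]
  [[-0.079, 0.884, 0.026], [-0.0, -0.0, 0.0]]
  [[-0.08, 0.883, 0.025], [-0.0, -0.0, 0.0]]
  [[-0.08, 0.884, 0.026], [-0.0, -0.0, 0.0]]
  [[-0.079, 0.884, 0.026], [-0.0, -0.0, 0.0]]
  [[-0.08, 0.884, 0.025], [-0.0, -0.0, 0.0]]
  [[-0.08, 0.884, 0.026], [-0.0, -0.0, 0.0]]
  [[-0.079, 0.884, 0.026], [-0.0, -0.0, 0.0]]
  [[-0.08, 0.884, 0.025], [-0.0, -0.0, 0.0]]
  [[-0.079, 0.884, 0.026], [-0.0, -0.0, 0.0]]
[0.5868 0.1537 0.09  ] 2
  [[-0.0, -0.0, 0.75], [-0.0, -0.0, 0.0]]
  [[-0.001, -0.0, 0.75], [-0.0, -0.0, 0.0]]
```

View pics/a3.png

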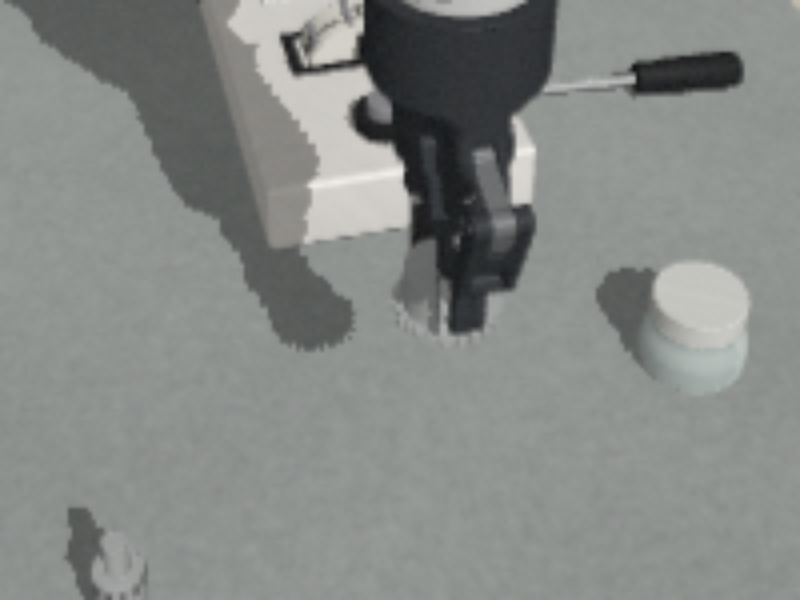

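The barrel is held level, flange visible at (445,320). Moving it over the large bay.

servo_tool([
  [[-0.08, 0.5, 0], [0, 0, 0]],
  [[-0.08, 0.88, 0.02], [0, 0, 0]],
  [[-0.08, 0.88, 0.02], [0, 0, 0]],
  [[-0.08, 0.88, 0.02], [0, 0, 0]],
  [[-0.08, 0.88, 0.02], [0, 0, 0]],
  [[-0.08, 0.88, 0.02], [0, 0, 0]],
  [[-0.08, 0.88, 0.02], [0, 0, 0]],
  [[-0.08, 0.88, 0.02], [0, 0, 0]],
  [[-0.08, 0.88, 0.02], [0, 0, 0]],
  [[-0.08, 0.88, 0.02], [0, 0, 0]],
  [[-0.08, 0.88, 0.02], [0, 0, 0]],
  [[-0.08, 0.88, 0.02], [0, 0, 0]],
])

```text
time_s: 8.3
position: [0.5898, 0.1035, 0.1557]
tool_rot: [3.141, -0.002, -3.035]
force: [0.2, -0.5, -1.7]
gripper_width: 0.0376
```

servo_tool([
  [[-0.08, 0.88, 0.02], [0, 0, 0]],
  [[-0.02, 0.4, 0.1], [0, 0, 0]],
  [[0, 0, 0.2], [0, 0, 0]],
  [[0, 0, 0], [0, 0, 0]],
  [[0, 0, 0], [0, 0, 0]],
])

```text
time_s: 8.93
position: [0.5899, 0.1496, 0.1434]
tool_rot: [-3.14, -0.001, -3.039]
force: [-0.2, 0.2, -2.8]
gripper_width: 0.0382
```

```bash
python3 - <<'E'
from h import *
S=snap('side','side4');T=snap('top','top4')
go([(.5868,.1537,.09),(.5868,.1537,.065)])
a=cv2.resize(S['frame'][110:260,230:430,::-1],None,fx=4,fy=4);cv2.imwrite('pics/a4.png',a)
E
```

```text
t 9.03 pos [0.5902 0.1503 0.1438] rot [-3.1409e+00  3.0000e-04 -3.0388e+00] F [ 0.61 -0.2  -3.45] w 0.0377 case [0.003  0.0452 0.1438]
[0.5868 0.1537 0.09  ] 2
  [[0.038, 0.047, 0.673], [-0.004, 0.001, -0.021]]
  [[0.038, 0.047, 0.673], [0.0, 0.0, 0.0]]
[0.5868 0.1537 0.065 ] 1
  [[-0.0, -0.0, 0.625], [0.0, 0.0, 0.0]]
```

View pics/a4.png

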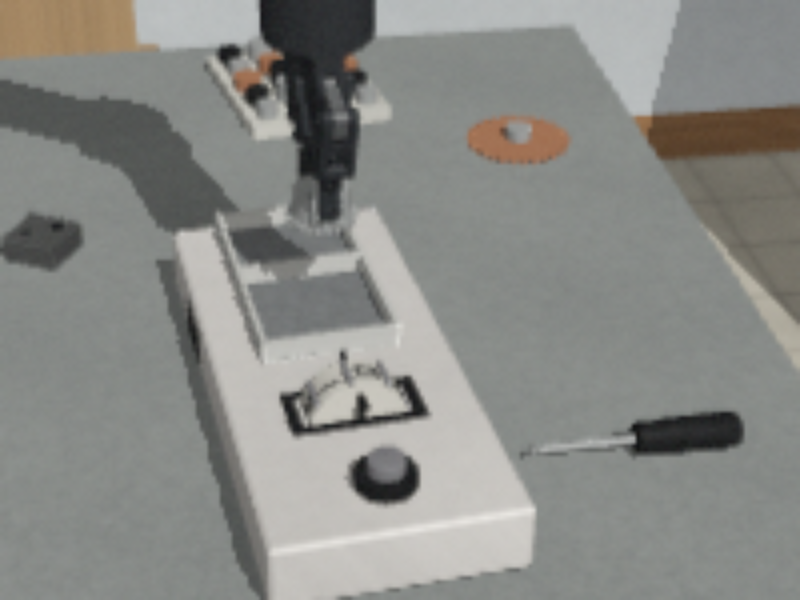

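Barrel hangs over the bays, clear of the walls. Lowering to just above the floor.

servo_tool([
  [[0.04, 0.05, 0.4], [0, 0, 0]],
  [[0.04, 0.05, 0.7], [0, 0, 0]],
  [[0, 0, 0.5], [0, 0, 0]],
  [[0, 0, 0.25], [0, 0, 0]],
  [[0, 0, 0], [0, 0, 0]],
  [[0, 0, 0], [0, 0, 0]],
])

```text
time_s: 9.78
position: [0.5869, 0.1557, 0.0702]
tool_rot: [3.141, 0.001, -3.037]
force: [0.5, -0.6, -1.8]
gripper_width: 0.0381
```

servo_tool([
  [[0, 0, 0.05], [0, 0, 0]],
  [[0, 0, 0.04], [0, 0, 0]],
  [[0, 0, 0], [0, 0, 0]],
])

```text
time_s: 10.15
position: [0.5862, 0.1556, 0.0662]
tool_rot: [3.142, 0.0, -3.036]
force: [-0.5, -0.3, -2.2]
gripper_width: 0.0377
```

servo_tool([
  [[0, 0, 0.03], [0, 0, 0]],
  [[0, 0, 0.02], [0, 0, 0]],
  [[0, 0, 0], [0, 0, 0]],
])

```text
time_s: 10.52
position: [0.5862, 0.1556, 0.0642]
tool_rot: [3.142, -0.0, -3.036]
force: [0.0, 0.3, 1.1]
gripper_width: 0.0377
```

servo_tool([
  [[0, 0, 0.02], [0, 0, 0]],
  [[0, 0, 0], [0, 0, 0]],
])

```text
time_s: 10.78
position: [0.5863, 0.1556, 0.0642]
tool_rot: [3.142, 0.0, -3.036]
force: [-1.6, -0.6, 4.9]
gripper_width: 0.0378
```

servo_tool([
  [[0, 0, 0], [0, 0, 0]],
  [[0, 0, 0], [0, 0, 0]],
  [[0, 0, 0], [0, 0, 0]],
  [[0, 0, 0], [0, 0, 0]],
], jaw=0.2)

```text
time_s: 11.28
position: [0.5863, 0.1556, 0.0632]
tool_rot: [-3.142, 0.0, -3.036]
force: [-0.4, -0.1, -0.3]
gripper_width: 0.0514
```

servo_tool([
  [[0, 0, -0.2], [0, 0, 0]],
  [[0, 0, -0.5], [0, 0, 0]],
  [[0, 0, -0.8], [0, 0, 0]],
  [[0, 0, -0.9], [0, 0, 0]],
  [[0, 0, -0.6], [0, 0, 0]],
])

```text
time_s: 11.9
position: [0.5872, 0.1558, 0.1868]
tool_rot: [3.141, 0.004, -3.036]
force: [0.2, -0.0, 0.2]
gripper_width: 0.0515
```

```bash
python3 - <<'E'
from h import *
S=snap('side','side5');T=snap('top','top5')
go([(.50,-.2,.2),(.440,-.360,.2),(.44,-.36,.14)])
a=cv2.resize(S['frame'][110:260,230:430,::-1],None,fx=4,fy=4);cv2.imwrite('pics/a5.png',a)
E
```

```text
t 12.0 pos [0.5888 0.1563 0.1879] rot [ 3.1398  0.0081 -3.0367] F [ 0.63 -0.34 -0.31] w 0.0515 case [0.0022 0.0513 0.1879]
[ 0.5 -0.2  0.2] 10
  [[0.314, -0.862, -0.034], [0.01, 0.046, -0.009]]
  [[0.315, -0.862, -0.031], [0.0, 0.0, 0.0]]
  [[0.315, -0.862, -0.03], [0.0, 0.0, 0.0]]
  [[0.316, -0.862, -0.03], [0.0, 0.0, 0.0]]
  [[0.315, -0.862, -0.03], [0.0, 0.0, 0.0]]
  [[0.316, -0.862, -0.03], [0.0, 0.0, 0.0]]
  [[0.315, -0.862, -0.031], [0.0, 0.0, 0.0]]
  [[0.315, -0.863, -0.03], [0.0, 0.0, 0.0]]
  [[0.316, -0.862, -0.03], [0.0, 0.0, 0.0]]
  [[0.315, -0.862, -0.03], [0.0, 0.0, 0.0]]
[ 0.44 -0.36  0.2 ] 5
  [[0.383, -0.763, -0.0], [0.0, 0.0, 0.0]]
  [[0.384, -0.764, -0.0], [0.0, 0.0, 0.0]]
  [[0.383, -0.763, -0.0], [0.0, 0.0, 0.0]]
  [[0.383, -0.764, -0.0], [0.0, 0.0, 0.0]]
  [[0.384, -0.763, -0.001], [0.0, 0.0, 0.0]]
[ 0.44 -0.36  0.14] 2
  [[-0.0, -0.0, 0.75], [0.0, 0.0, 0.0]]
  [[-0.0, -0.0, 0.75], [0.0, 0.0, 0.0]]
```

View pics/a5.png

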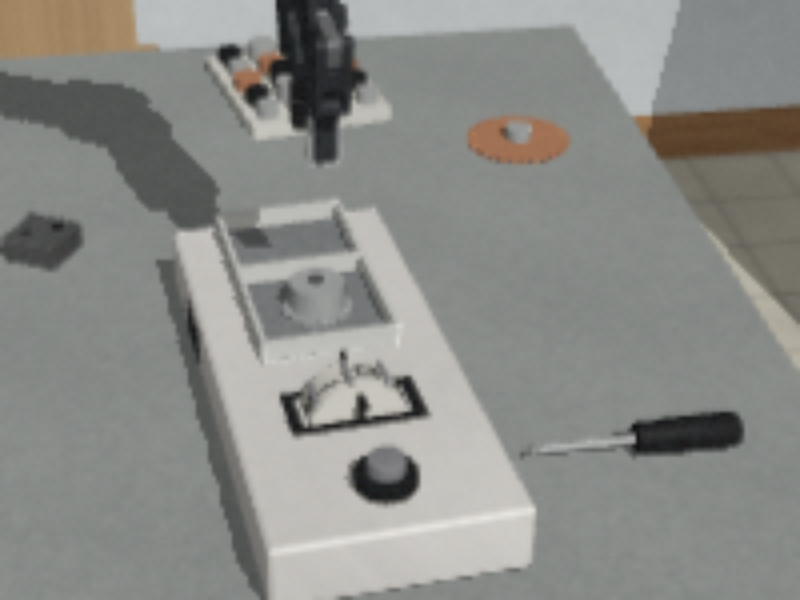

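The barrel sits flat in the large bay at (317,295). Next I'll move to the arbor, opening the jaws on the way.

servo_tool([
  [[0.32, -0.5, -0.03], [0, 0, 0]],
  [[0.32, -0.86, -0.03], [0, 0, 0]],
  [[0.32, -0.86, -0.03], [0, 0, 0]],
  [[0.32, -0.86, -0.03], [0, 0, 0]],
  [[0.32, -0.86, -0.03], [0, 0, 0]],
  [[0.32, -0.86, -0.03], [0, 0, 0]],
  [[0.32, -0.86, -0.03], [0, 0, 0]],
  [[0.32, -0.86, -0.03], [0, 0, 0]],
  [[0.32, -0.86, -0.03], [0, 0, 0]],
  [[0.32, -0.86, -0.03], [0, 0, 0]],
  [[0.38, -0.76, 0], [0, 0, 0]],
  [[0.38, -0.76, 0], [0, 0, 0]],
], jaw=1)

```text
time_s: 13.5
position: [0.4665, -0.2508, 0.1943]
tool_rot: [3.14, -0.003, -3.038]
force: [0.3, 0.8, 0.3]
gripper_width: 0.0855
```

servo_tool([
  [[0.38, -0.76, 0], [0, 0, 0]],
  [[0.38, -0.76, 0], [0, 0, 0]],
  [[0.38, -0.8, 0], [0, 0, 0]],
  [[0, -0.3, 0.2], [0, 0, 0]],
  [[0, 0, 0.5], [0, 0, 0]],
  [[0, 0, 0.2], [0, 0, 0]],
  [[0, 0, 0], [0, 0, 0]],
  [[0, 0, 0], [0, 0, 0]],
])

```text
time_s: 14.5
position: [0.4357, -0.358, 0.1596]
tool_rot: [-3.141, 0.0, -3.036]
force: [1.0, -0.5, 0.6]
gripper_width: 0.0855
```

```bash
python3 - <<'E'
from h import *
S=snap('side','side6')
go([(.44,-.36,.10),(.44,-.36,.03)])
print(telemetry.get_state()['joint_positions'])
a=cv2.resize(S['frame'][220:400,170:390,::-1],None,fx=3,fy=3);cv2.imwrite('pics/a6.png',a)
E
```

```text
t 14.55 pos [ 0.4358 -0.3581  0.1598] rot [-3.1411e+00  7.0000e-04 -3.0356e+00] F [-1.46  0.27 -0.12] w 0.0853 case [-0.2045 -0.4439  0.1598]
[ 0.44 -0.36  0.1 ] 2
  [[-0.049, -0.028, 0.747], [-0.003, 0.004, -0.003]]
  [[-0.049, -0.029, 0.748], [0.0, -0.0, 0.0]]
[ 0.44 -0.36  0.03] 2
  [[-0.0, -0.0, 0.875], [0.0, -0.0, 0.0]]
  [[-0.0, -0.0, 0.875], [0.0, -0.0, 0.0]]
[ 0.57723666  0.48643528  0.04107996  2.03483212 -0.03323679  0.62011436
  2.31733244]
```

View pics/a6.png

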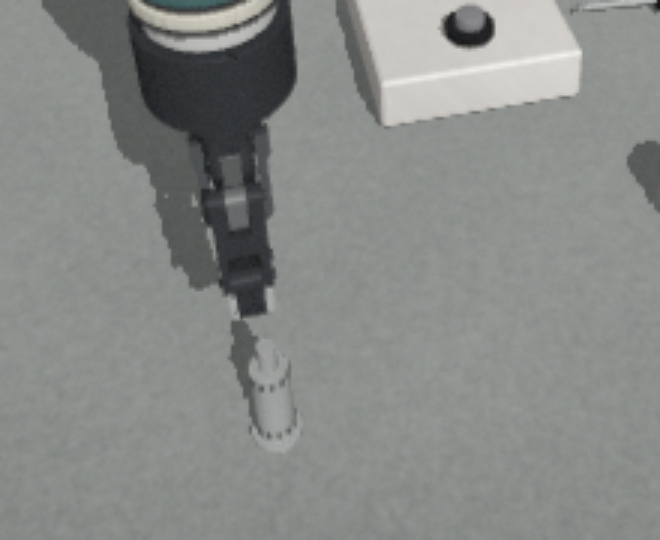

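The gripper is above the arbor, at (273,400) in the crop; the arbor is still upright. Descending around it, then closing.

servo_tool([
  [[-0.05, -0.02, 0.4], [0, 0, 0]],
  [[-0.05, -0.02, 0.8], [0, 0, 0]],
  [[0, 0, 0.8], [0, 0, 0]],
  [[0, 0, 0.8], [0, 0, 0]],
  [[0, 0, 0.4], [0, 0, 0]],
  [[0, 0, 0.1], [0, 0, 0]],
  [[0, 0, 0], [0, 0, 0]],
  [[0, 0, 0], [0, 0, 0]],
])

```text
time_s: 15.55
position: [0.4402, -0.36, 0.0283]
tool_rot: [-3.14, 0.002, -3.036]
force: [-1.2, -0.5, 0.1]
gripper_width: 0.0853
```

servo_tool([
  [[0, 0, 0], [0, 0, 0]],
  [[0, 0, 0], [0, 0, 0]],
  [[0, 0, 0], [0, 0, 0]],
  [[0, 0, 0], [0, 0, 0]],
  [[0, 0, 0], [0, 0, 0]],
  [[0, 0, 0], [0, 0, 0]],
], jaw=-1)

```text
time_s: 16.3
position: [0.4396, -0.3594, 0.0275]
tool_rot: [3.142, 0.0, -3.036]
force: [-0.1, 0.5, 4.2]
gripper_width: 0.0225
```

```bash
python3 - <<'E'
from h import *
S=snap('side','side7')
st()
a=cv2.resize(S['frame'][250:400,170:370,::-1],None,fx=4,fy=4);cv2.imwrite('pics/a7.png',a)
E
```

```text
t 16.35 pos [ 0.4396 -0.3594  0.0275] rot [-3.1416e+00  1.0000e-04 -3.0363e+00] F [-0.25  1.34  4.86] w 0.0223 case [-0.2009 -0.4456  0.0275]
```

View pics/a7.png

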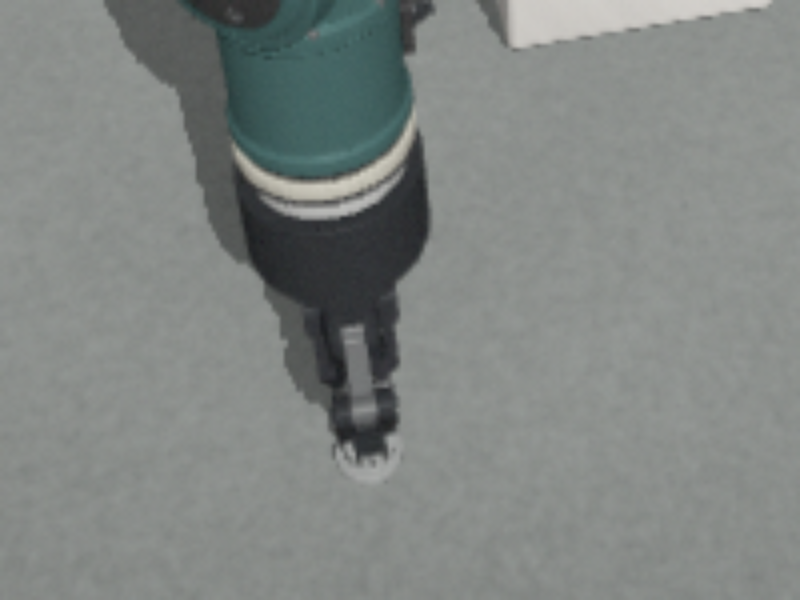

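The arbor is gripped, still upright with its foot on the bench. Lifting to about 0.2 m.

servo_tool([
  [[0, 0, -0.2], [0, 0, 0]],
  [[0, 0, -0.6], [0, 0, 0]],
  [[0, 0, -0.9], [0, 0, 0]],
  [[0, 0, -0.9], [0, 0, 0]],
  [[0, 0, -0.9], [0, 0, 0]],
  [[0, 0, -0.6], [0, 0, 0]],
  [[0, 0, -0.2], [0, 0, 0]],
  [[0, 0, 0], [0, 0, 0]],
])

```text
time_s: 17.35
position: [0.4392, -0.3593, 0.1991]
tool_rot: [3.141, -0.0, -3.036]
force: [0.1, 0.2, -2.3]
gripper_width: 0.022
```

```bash
python3 - <<'E'
from h import *
S=snap('side','side8')
go([(.5768,.2472,.2)])
a=cv2.resize(S['frame'][200:350,170:370,::-1],None,fx=4,fy=4);cv2.imwrite('pics/a8.png',a)
E
```

```text
t 17.4 pos [ 0.4389 -0.359   0.1985] rot [ 3.1405e+00 -1.2000e-03 -3.0364e+00] F [-1.04  0.22 -0.86] w 0.0222 case [-0.2016 -0.4451  0.1985]
[0.5768 0.2472 0.2   ] 16
  [[-0.314, 0.919, -0.002], [0.006, -0.007, -0.007]]
  [[-0.315, 0.919, -0.002], [0.0, 0.0, -0.0]]
  [[-0.315, 0.919, -0.003], [0.0, 0.0, -0.0]]
  [[-0.315, 0.919, -0.002], [0.0, 0.0, -0.0]]
  [[-0.315, 0.919, -0.002], [0.0, 0.0, -0.0]]
  [[-0.314, 0.919, -0.003], [0.0, 0.0, -0.0]]
  [[-0.315, 0.919, -0.002], [0.0, 0.0, -0.0]]
  [[-0.315, 0.919, -0.002], [0.0, 0.0, -0.0]]
  [[-0.315, 0.919, -0.003], [0.0, 0.0, -0.0]]
  [[-0.315, 0.919, -0.002], [0.0, 0.0, -0.0]]
  [[-0.315, 0.919, -0.003], [0.0, 0.0, -0.0]]
  [[-0.315, 0.919, -0.002], [0.0, 0.0, -0.0]]
  [[-0.315, 0.918, -0.002], [0.0, 0.0, -0.0]]
  [[-0.315, 0.919, -0.003], [0.0, 0.0, -0.0]]
  [[-0.315, 0.919, -0.002], [0.0, 0.0, -0.0]]
  [[-0.315, 0.919, -0.003], [0.0, 0.0, -0.0]]
```

View pics/a8.png

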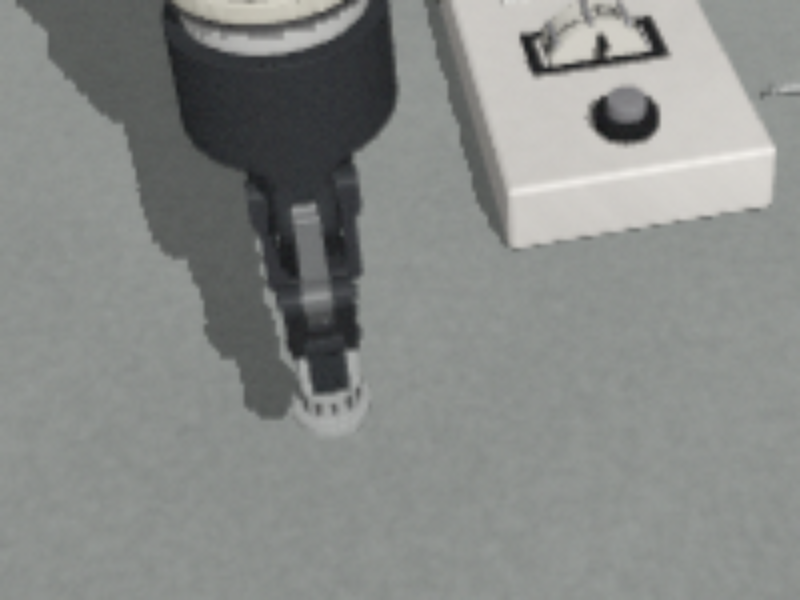

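The arbor hangs upright with its foot at (330,410). Carrying it to the small bay.

servo_tool([
  [[-0.15, 0.4, 0], [0, 0, 0]],
  [[-0.31, 0.92, 0], [0, 0, 0]],
  [[-0.31, 0.92, 0], [0, 0, 0]],
  [[-0.31, 0.92, 0], [0, 0, 0]],
  [[-0.31, 0.92, 0], [0, 0, 0]],
  [[-0.31, 0.92, 0], [0, 0, 0]],
  [[-0.31, 0.92, 0], [0, 0, 0]],
  [[-0.31, 0.92, 0], [0, 0, 0]],
  [[-0.31, 0.92, 0], [0, 0, 0]],
  [[-0.31, 0.92, 0], [0, 0, 0]],
  [[-0.31, 0.92, 0], [0, 0, 0]],
  [[-0.31, 0.92, 0], [0, 0, 0]],
])

```text
time_s: 18.9
position: [0.5358, 0.0765, 0.1982]
tool_rot: [3.141, -0.002, -3.035]
force: [-0.1, -0.5, -2.0]
gripper_width: 0.0222
```

servo_tool([
  [[-0.31, 0.92, 0], [0, 0, 0]],
  [[-0.31, 0.92, 0], [0, 0, 0]],
  [[-0.31, 0.92, 0], [0, 0, 0]],
  [[-0.31, 0.92, 0], [0, 0, 0]],
  [[-0.16, 0.5, 0], [0, 0, 0]],
  [[0, 0, 0], [0, 0, 0]],
  [[0, 0, 0], [0, 0, 0]],
])

```text
time_s: 19.77
position: [0.5745, 0.2438, 0.1988]
tool_rot: [-3.139, -0.002, -3.038]
force: [-0.1, -0.5, -1.4]
gripper_width: 0.0219
```

```bash
python3 - <<'E'
from h import *
S=snap('side','side9')
go([(.5768,.2472,.1),(.5768,.2472,.088)])
a=cv2.resize(S['frame'][110:260,230:430,::-1],None,fx=4,fy=4);cv2.imwrite('pics/a9.png',a)
E
```

```text
t 19.82 pos [0.5747 0.2434 0.199 ] rot [-3.1396e+00 -1.4000e-03 -3.0392e+00] F [-0.93 -0.31 -2.37] w 0.0222 case [-0.0025  0.1394  0.199 ]
[0.5768 0.2472 0.1   ] 3
  [[-0.022, 0.032, 0.824], [-0.012, -0.008, -0.023]]
  [[-0.02, 0.029, 0.825], [0.0, 0.0, -0.0]]
  [[-0.021, 0.03, 0.825], [0.0, 0.0, -0.0]]
[0.5768 0.2472 0.088 ] 1
  [[0.0, 0.0, 0.3], [0.0, 0.0, -0.0]]
```

View pics/a9.png

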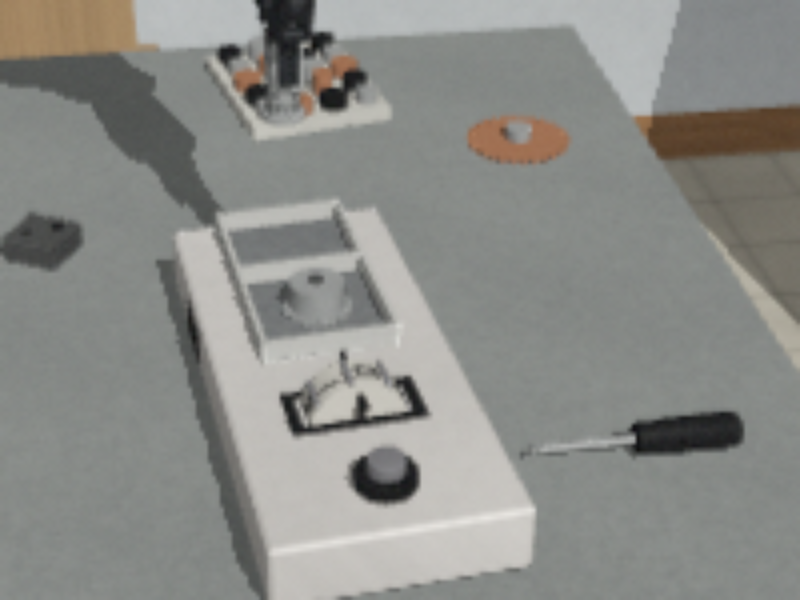

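The arbor hangs over the small bay; barrel, tray and bystanders are unchanged. Lowering to just above the floor.

servo_tool([
  [[-0.03, 0.04, 0.4], [0, 0, 0]],
  [[-0.03, 0.05, 0.8], [0, 0, 0]],
  [[0, 0, 0.7], [0, 0, 0]],
  [[0, 0, 0.5], [0, 0, 0]],
  [[0, 0, 0.3], [0, 0, 0]],
  [[0, 0, 0], [0, 0, 0]],
  [[0, 0, 0], [0, 0, 0]],
])

```text
time_s: 20.7
position: [0.5778, 0.2502, 0.0921]
tool_rot: [3.141, 0.002, -3.037]
force: [-0.2, -0.2, -2.4]
gripper_width: 0.0221
```

servo_tool([
  [[0, 0, 0.04], [0, 0, 0]],
  [[0, 0, 0.04], [0, 0, 0]],
  [[0, 0, 0], [0, 0, 0]],
])

```text
time_s: 21.08
position: [0.5771, 0.25, 0.0883]
tool_rot: [3.142, 0.0, -3.036]
force: [-0.1, 0.6, -1.7]
gripper_width: 0.0221
```

servo_tool([
  [[0, 0, 0.02], [0, 0, 0]],
  [[0, 0, 0.02], [0, 0, 0]],
  [[0, 0, 0], [0, 0, 0]],
])

```text
time_s: 21.45
position: [0.577, 0.2499, 0.0864]
tool_rot: [-3.142, -0.0, -3.036]
force: [0.1, -0.4, -1.5]
gripper_width: 0.0224
```

servo_tool([
  [[0, 0, 0.02], [0, 0, 0]],
  [[0, 0, 0.01], [0, 0, 0]],
  [[0, 0, 0], [0, 0, 0]],
])

```text
time_s: 21.82
position: [0.5771, 0.25, 0.0856]
tool_rot: [3.142, 0.0, -3.036]
force: [-0.4, -0.6, 0.9]
gripper_width: 0.0224
```

servo_tool([
  [[0, 0, 0.015], [0, 0, 0]],
  [[0, 0, 0], [0, 0, 0]],
])

```text
time_s: 22.08
position: [0.5772, 0.25, 0.0856]
tool_rot: [3.142, 0.0, -3.036]
force: [-0.7, -0.5, 5.3]
gripper_width: 0.0223
```

servo_tool([
  [[0, 0, 0], [0, 0, 0]],
  [[0, 0, 0], [0, 0, 0]],
  [[0, 0, 0], [0, 0, 0]],
  [[0, 0, 0], [0, 0, 0]],
  [[0, 0, 0], [0, 0, 0]],
], jaw=0.4)

```text
time_s: 22.7
position: [0.5771, 0.25, 0.0846]
tool_rot: [-3.142, -0.0, -3.036]
force: [-0.6, 0.3, -0.0]
gripper_width: 0.0598
```

servo_tool([
  [[0, 0, -0.2], [0, 0, 0]],
  [[0, 0, -0.5], [0, 0, 0]],
  [[0, 0, -0.8], [0, 0, 0]],
  [[0, 0, -0.9], [0, 0, 0]],
  [[0, 0, -0.5], [0, 0, 0]],
  [[0, 0, 0], [0, 0, 0]],
])

```text
time_s: 23.45
position: [0.5787, 0.2507, 0.204]
tool_rot: [3.139, 0.006, -3.037]
force: [0.3, 0.1, -0.2]
gripper_width: 0.0598
```

```bash
python3 - <<'E'
from h import *
S=snap('side','side10')
go([case2w((-.055,-.06,.17)),case2w((-.055,-.07,.1))])
a=cv2.resize(S['frame'][110:260,230:430,::-1],None,fx=4,fy=4);cv2.imwrite('pics/a10.png',a)
E
```

```text
t 23.5 pos [0.5776 0.2502 0.2023] rot [ 3.1406e+00  2.6000e-03 -3.0364e+00] F [-0.55 -0.54 -0.18] w 0.0598 case [0.0011 0.1459 0.2023]
[0.5437 0.0395 0.17  ] 6
  [[0.233, -0.858, 0.133], [0.006, 0.015, -0.007]]
  [[0.234, -0.858, 0.135], [-0.0, 0.0, -0.0]]
  [[0.234, -0.858, 0.135], [-0.0, 0.0, -0.0]]
  [[0.233, -0.858, 0.135], [-0.0, 0.0, -0.0]]
  [[0.234, -0.858, 0.134], [-0.0, 0.0, -0.0]]
  [[0.234, -0.858, 0.135], [-0.0, 0.0, -0.0]]
[0.5447 0.0296 0.1   ] 2
  [[-0.0, -0.125, 0.875], [-0.0, 0.0, -0.0]]
  [[-0.0, -0.125, 0.875], [-0.0, 0.0, -0.0]]
```

View pics/a10.png

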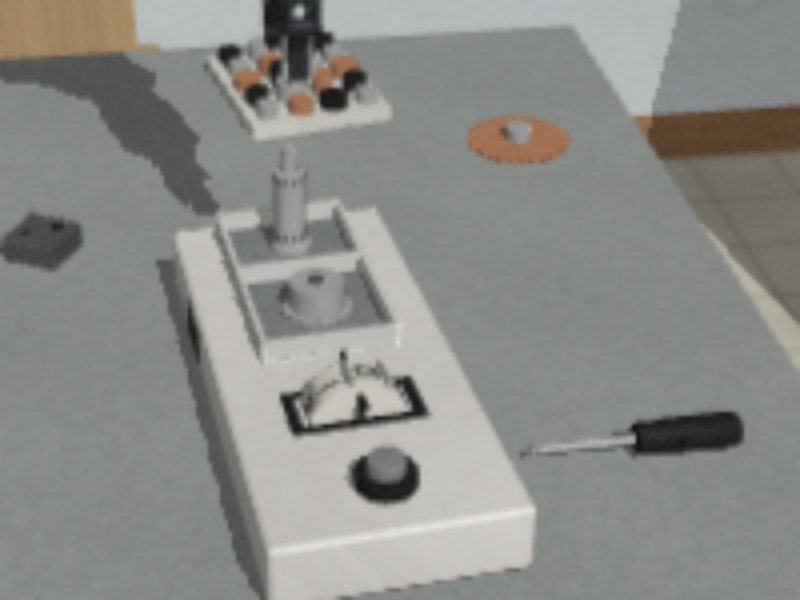

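Arbor upright in the small bay at (290,205), barrel flat in the large bay. Now closing the fingers and moving to the robot side of the wheel.

servo_tool([
  [[0.19, -0.4, 0], [0, 0, 0]],
  [[0.19, -0.9, 0.1], [0, 0, 0]],
  [[0.19, -0.9, 0.2], [0, 0, 0]],
  [[0.19, -0.9, 0.4], [0, 0, 0]],
  [[0.19, -0.9, 0.5], [0, 0, 0]],
  [[0.19, -0.9, 0.5], [0, 0, 0]],
  [[0.19, -0.5, 0.5], [0, 0, 0]],
  [[0, 0, 0.2], [0, 0, 0]],
  [[0, 0, 0], [0, 0, 0]],
  [[0, 0, 0], [0, 0, 0]],
], jaw=-1)

```text
time_s: 24.75
position: [0.5475, 0.0312, 0.1052]
tool_rot: [3.141, 0.001, -3.034]
force: [0.2, -0.4, 0.3]
gripper_width: -0.0001
```

```bash
python3 - <<'E'
from h import *
S=snap('side','side11');T=snap('top','top11')
st()
go([case2w((-.055,-.07,.066))])
a=cv2.resize(S['frame'][150:270,250:410,::-1],None,fx=5,fy=5);cv2.imwrite('pics/a11.png',a)
# finger extents in case frame near tip
for P in (pts(S),pts(T)):
    c=w2case(P.reshape(-1,3)); 
    for lo,hi in((.10,.108),(.108,.116),(.116,.124),(.124,.14)):
        m=(abs(c[:,0]+.055)<.03)&(abs(c[:,1]+.07)<.03)&(c[:,2]>lo)&(c[:,2]<hi)
        if m.sum(): print(lo,m.sum(),c[m].min(0).round(4),c[m].max(0).round(4))
E
```

```text
t 24.85 pos [0.5476 0.0309 0.1054] rot [ 3.1411e+00  1.8000e-03 -3.0344e+00] F [-0.33 -0.29 -0.63] w -0.0001 case [-0.052  -0.069   0.1054]
t 24.85 pos [0.5476 0.0309 0.1054] rot [ 3.1411e+00  1.8000e-03 -3.0344e+00] F [-0.33 -0.29 -0.63] w -0.0001 case [-0.052  -0.069   0.1054]
[0.5447 0.0296 0.066 ] 2
  [[0.038, -0.013, 0.493], [0.003, 0.01, 0.004]]
  [[0.037, -0.013, 0.492], [-0.0, 0.0, 0.0]]
0.1 3 [-0.0526 -0.0776  0.1075] [-0.045  -0.0763  0.1079]
0.108 17 [-0.062  -0.0829  0.1083] [-0.0415 -0.071   0.1153]
0.116 22 [-0.0621 -0.0843  0.1164] [-0.0414 -0.0712  0.1237]
0.124 50 [-0.0625 -0.0854  0.1243] [-0.0411 -0.0648  0.1398]
```

View pics/a11.png

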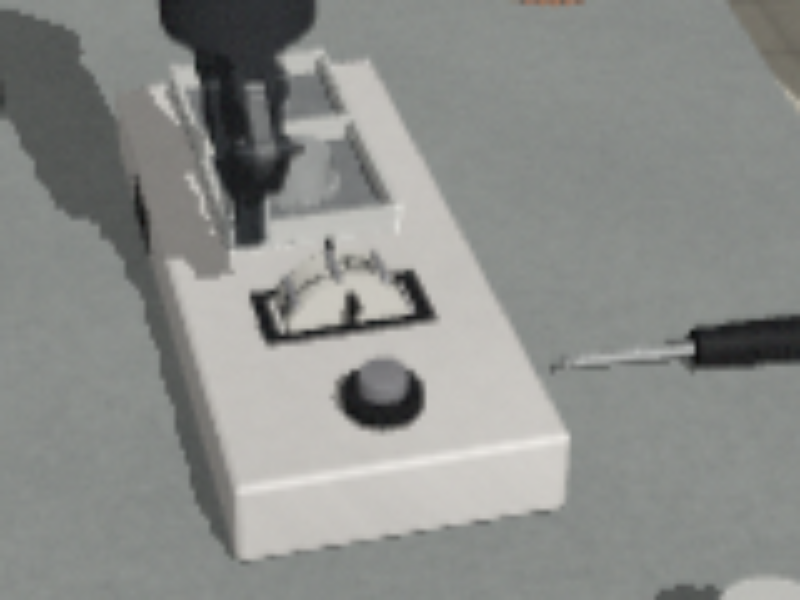

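The closed fingertip hovers robot-side of the wheel at (250,235). Its front face is about 10.7 mm ahead of the TCP. Lowering, then the first ridge stroke along an arc.

servo_tool([
  [[0, 0, 0.5], [0, 0, 0]],
  [[0, -0.02, 0.48], [0, 0, 0]],
  [[0, 0, 0], [0, 0, 0]],
  [[0, 0, 0], [0, 0, 0]],
])

```text
time_s: 25.35
position: [0.5475, 0.0292, 0.0662]
tool_rot: [3.141, 0.001, -3.036]
force: [0.1, 0.3, 0.8]
gripper_width: -0.0
```

servo_tool([
  [[-0.25, 0, 0], [0, 0, 0]],
  [[-0.08, 0, -0.13], [0, 0, 0]],
  [[-0.1, 0, -0.11], [0, 0, 0]],
  [[-0.1, 0, -0.08], [0, 0, 0]],
  [[-0.1, 0, -0.06], [0, 0, 0]],
  [[-0.1, 0, -0.04], [0, 0, 0]],
  [[-0.1, 0, -0.03], [0, 0, 0]],
  [[0, 0, 0], [0, 0, 0]],
])

```text
time_s: 26.35
position: [0.5812, 0.0324, 0.0838]
tool_rot: [3.142, 0.002, -3.036]
force: [-0.7, 1.0, 1.3]
gripper_width: 0.0001
```

```bash
python3 - <<'E'
from h import *
S=snap('side','side12');st();unwrap(S,'u12')
a=cv2.resize(S['frame'][170:250,270:370,::-1],None,fx=6,fy=6);b=cv2.imread('pics/u12.png')[:480];cv2.imwrite('pics/a12.png',np.hstack([a,b]))
E
```

```text
t 26.4 pos [0.5811 0.0324 0.0838] rot [ 3.1416e+00  2.2000e-03 -3.0364e+00] F [ 0.2  -0.35  0.31] w 0.0003 case [-0.0185 -0.0711  0.0838]
```

View pics/a12.png

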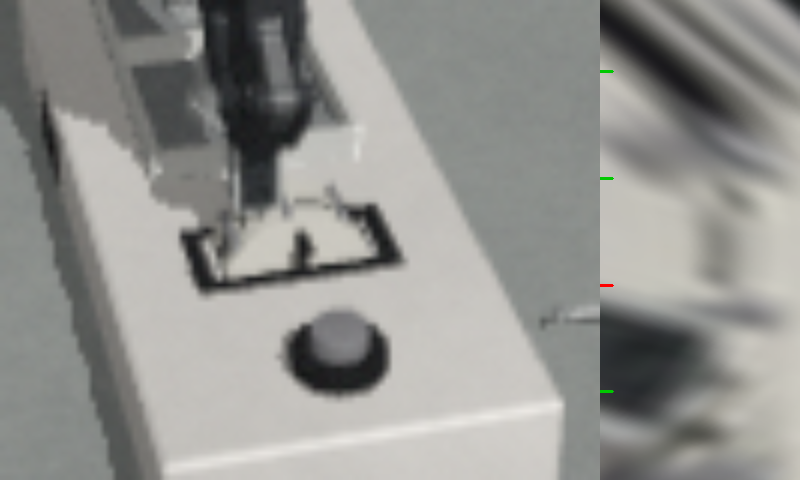

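The wheel turned: the 1 is just past the crest and the pushed ridge is at about -8°. Going back for the next ridge (k=2) and making the same stroke.

servo_tool([
  [[0, 0, -0.15], [0, 0, 0]],
  [[0.42, 0, -0.05], [0, 0, 0]],
  [[0.42, 0, 0], [0, 0, 0]],
  [[0, 0, 0.2], [0, 0, 0]],
  [[0, 0, 0.44], [0, 0, 0]],
  [[0, 0, 0], [0, 0, 0]],
  [[0, 0, 0], [0, 0, 0]],
])

```text
time_s: 27.28
position: [0.5468, 0.0288, 0.0654]
tool_rot: [-3.142, -0.0, -3.036]
force: [0.8, -0.2, -0.3]
gripper_width: -0.0001
```

```bash
python3 - <<'E'
from h import *
st()
E
```

```text
t 27.27 pos [0.5468 0.0288 0.0654] rot [-3.1416e+00 -4.0000e-04 -3.0363e+00] F [ 0.77 -0.24 -0.27] w -0.0001 case [-0.053  -0.071   0.0654]
```

servo_tool([
  [[-0.27, 0, -0.02], [0, 0, 0]],
  [[-0.08, 0, -0.13], [0, 0, 0]],
  [[-0.1, 0, -0.11], [0, 0, 0]],
  [[-0.1, 0, -0.08], [0, 0, 0]],
  [[-0.1, 0, -0.06], [0, 0, 0]],
  [[-0.1, 0, -0.04], [0, 0, 0]],
  [[-0.1, 0, -0.03], [0, 0, 0]],
  [[0, 0, 0], [0, 0, 0]],
])

```text
time_s: 28.28
position: [0.5818, 0.0324, 0.0853]
tool_rot: [3.142, 0.003, -3.036]
force: [-0.6, 0.8, 4.7]
gripper_width: 0.0001
```

servo_tool([
  [[0, 0, -0.15], [0, 0, 0]],
  [[0.42, 0, -0.05], [0, 0, 0]],
  [[0.42, 0, 0], [0, 0, 0]],
  [[0, 0, 0.2], [0, 0, 0]],
  [[0, 0, 0.44], [0, 0, 0]],
  [[0, 0, 0], [0, 0, 0]],
  [[0, 0, 0], [0, 0, 0]],
])

```text
time_s: 29.15
position: [0.5472, 0.0288, 0.0666]
tool_rot: [-3.142, -0.0, -3.036]
force: [1.2, -0.2, -0.0]
gripper_width: 0.0
```

```bash
python3 - <<'E'
from h import *
S=snap('side','side13');T=snap('top','top13');st();unwrap(S,'u13');unwrap(T,'t13')
a=cv2.resize(S['frame'][180:230,290:350,::-1],None,fx=6,fy=6)
o=np.zeros((570,760,3),np.uint8);o[:300,:360]=a;o[:,360:560]=cv2.imread('pics/u13.png');o[:,560:]=cv2.imread('pics/t13.png');cv2.imwrite('pics/a13.png',o)
E
```

```text
t 29.25 pos [0.5474 0.0288 0.0671] rot [-3.1416e+00  5.0000e-04 -3.0364e+00] F [-0.19  0.31 -0.09] w -0.0001 case [-0.0524 -0.071   0.0671]
```

View pics/a13.png

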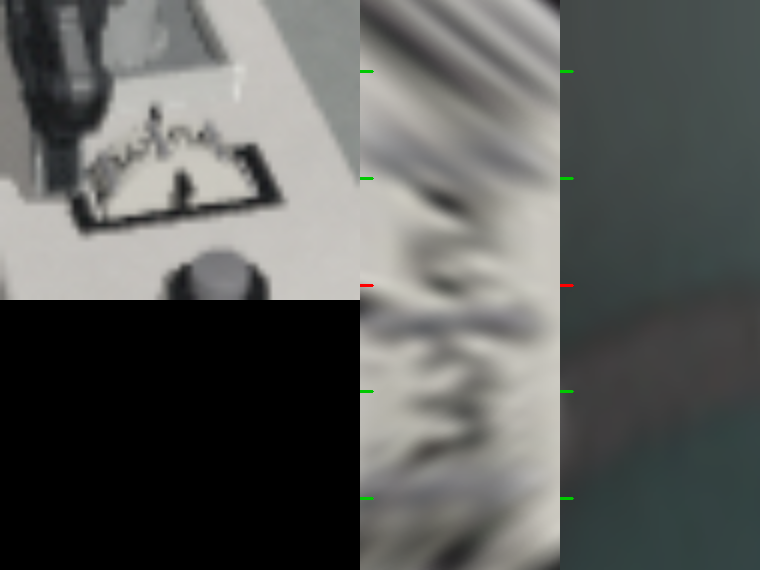

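The 2 is just past the crest, the 3 below it, and the ridge between is at about -10°. Third stroke.

servo_tool([
  [[-0.27, 0, 0.02], [0, 0, 0]],
  [[-0.08, 0, -0.13], [0, 0, 0]],
  [[-0.1, 0, -0.11], [0, 0, 0]],
  [[-0.1, 0, -0.08], [0, 0, 0]],
  [[-0.1, 0, -0.06], [0, 0, 0]],
  [[-0.1, 0, -0.04], [0, 0, 0]],
  [[-0.1, 0, -0.03], [0, 0, 0]],
  [[0, 0, 0], [0, 0, 0]],
])

```text
time_s: 30.25
position: [0.582, 0.0325, 0.0846]
tool_rot: [3.142, 0.002, -3.036]
force: [-0.0, 0.8, 0.7]
gripper_width: 0.0001
```

servo_tool([
  [[0, 0, -0.15], [0, 0, 0]],
  [[0.42, 0, -0.05], [0, 0, 0]],
  [[0.42, 0, 0], [0, 0, 0]],
  [[0, 0, 0.2], [0, 0, 0]],
  [[0, 0, 0.44], [0, 0, 0]],
  [[0, 0, 0], [0, 0, 0]],
  [[0, 0, 0], [0, 0, 0]],
])

```text
time_s: 31.12
position: [0.5476, 0.0289, 0.0661]
tool_rot: [3.142, -0.0, -3.036]
force: [-0.4, -0.7, 0.4]
gripper_width: -0.0002
```

```bash
python3 - <<'E'
from h import *
S=snap('side','side14');st();unwrap(S,'u14')
a=cv2.resize(S['frame'][180:230,290:350,::-1],None,fx=6,fy=6)
o=np.zeros((570,560,3),np.uint8);o[:300,:360]=a;o[:,360:560]=cv2.imread('pics/u14.png');cv2.imwrite('pics/a14.png',o)
E
```

```text
t 31.18 pos [0.5478 0.0289 0.0665] rot [-3.1416e+00  1.0000e-04 -3.0363e+00] F [-0.22  0.19  0.64] w 0.0001 case [-0.0521 -0.071   0.0665]
```

View pics/a14.png

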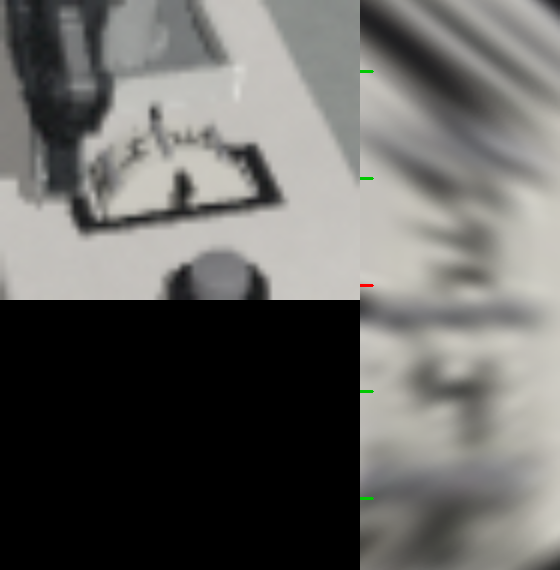

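The 3 is just past the crest and the 4 is at about -31°. Last stroke now, stopping slightly short to check.

servo_tool([
  [[-0.27, 0, 0], [0, 0, 0]],
  [[-0.08, 0, -0.13], [0, 0, 0]],
  [[-0.1, 0, -0.11], [0, 0, 0]],
  [[-0.1, 0, -0.08], [0, 0, 0]],
  [[-0.05, 0, -0.03], [0, 0, 0]],
  [[0, 0, 0], [0, 0, 0]],
  [[0, 0, 0], [0, 0, 0]],
])

```text
time_s: 32.05
position: [0.5721, 0.0314, 0.0812]
tool_rot: [3.142, 0.002, -3.036]
force: [-0.9, 0.1, 3.4]
gripper_width: 0.0001
```

```bash
python3 - <<'E'
from h import *
S=snap('side','side15');st();unwrap(S,'u15')
a=cv2.resize(S['frame'][180:230,290:350,::-1],None,fx=6,fy=6)
o=np.zeros((570,560,3),np.uint8);o[:300,:360]=a;o[:,360:560]=cv2.imread('pics/u15.png');cv2.imwrite('pics/a15.png',o)
E
```

```text
t 32.1 pos [0.5721 0.0314 0.0812] rot [ 3.1416e+00  2.0000e-03 -3.0364e+00] F [-0.33 -0.49  3.4 ] w 0.0002 case [-0.0276 -0.0711  0.0812]
```

View pics/a15.png

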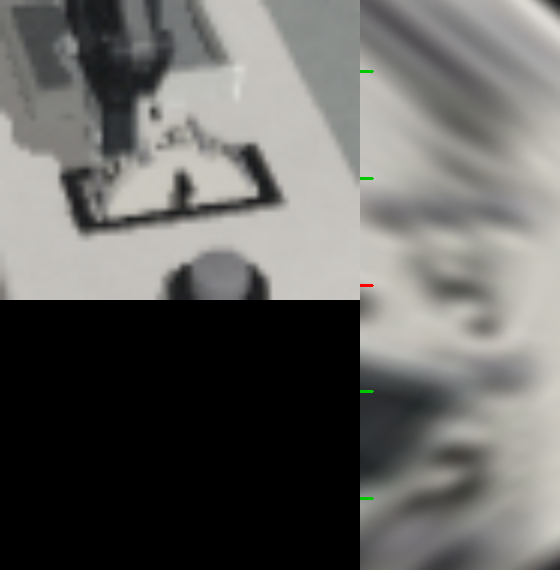

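Ridges are now at about +20° and -24°, so the 4 is 1–2° short. Nudging about 0.8 mm more, then backing off clear to check.

servo_tool([
  [[-0.02, 0, -0.01], [0, 0, 0]],
  [[0, 0, 0], [0, 0, 0]],
  [[0, 0, 0], [0, 0, 0]],
])

```text
time_s: 32.48
position: [0.5721, 0.0314, 0.0812]
tool_rot: [3.142, 0.0, -3.036]
force: [-0.4, -0.3, 3.2]
gripper_width: 0.0
```

servo_tool([
  [[0.3, 0, 0], [0, 0, 0]],
  [[0.5, 0, -0.2], [0, 0, 0]],
  [[0.6, -0.5, -0.8], [0, 0, 0]],
  [[0.7, -0.9, -0.8], [0, 0, 0]],
  [[0.7, -0.9, -0.2], [0, 0, 0]],
  [[0, 0, 0], [0, 0, 0]],
  [[0, 0, 0], [0, 0, 0]],
])

```text
time_s: 33.35
position: [0.47, -0.0714, 0.1609]
tool_rot: [3.141, 0.0, -3.036]
force: [-0.2, 0.3, 0.3]
gripper_width: 0.0001
```

```bash
python3 - <<'E'
from h import *
S=snap('side','side16');T=snap('top','top16');st();unwrap(S,'u16');unwrap(T,'t16')
a=cv2.resize(S['frame'][180:230,290:350,::-1],None,fx=6,fy=6)
b=cv2.resize(T['frame'][178:218,290:340,::-1],None,fx=7,fy=7)[:270]
o=np.zeros((570,760,3),np.uint8);o[:300,:360]=a;o[300:,:350]=b;o[:,360:560]=cv2.imread('pics/u16.png');o[:,560:]=cv2.imread('pics/t16.png');cv2.imwrite('pics/a16.png',o)
E
```

```text
t 33.45 pos [ 0.4707 -0.0705  0.1607] rot [ 3.1409e+00 -1.0000e-04 -3.0342e+00] F [-0.45 -0.18 -1.09] w 0.0001 case [-0.1393 -0.1616  0.1607]
```

View pics/a16.png

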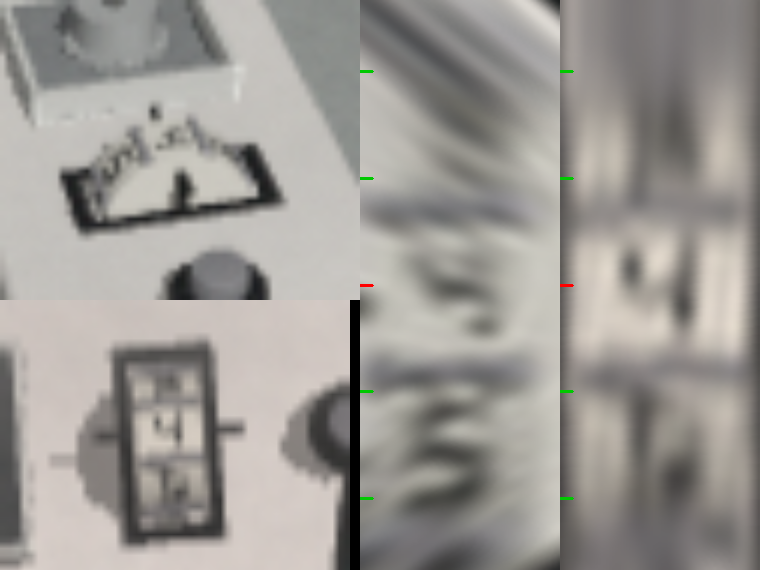

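The top view shows the 4 at (168,430), between the pointers at (105,436) and (230,428). Both unwrapped views put its centre within about 2° of the crest, so it is set. Moving over the button.

servo_tool([
  [[-0.5, 0.02, 0], [0, 0, 0]],
  [[-0.8, 0.04, 0.1], [0, 0, 0]],
  [[-0.8, 0.04, 0.2], [0, 0, 0]],
  [[-0.8, 0.04, 0.3], [0, 0, 0]],
  [[-0.58, 0.03, 0.4], [0, 0, 0]],
  [[0, 0, 0.2], [0, 0, 0]],
  [[0, 0, 0], [0, 0, 0]],
  [[0, 0, 0], [0, 0, 0]],
])

```text
time_s: 34.45
position: [0.6069, -0.0505, 0.1133]
tool_rot: [-3.142, -0.001, -3.036]
force: [0.1, -0.3, 0.7]
gripper_width: 0.0
```

```bash
python3 - <<'E'
from h import *
S=snap('side','side17');go([case2w((0,-.155,.082))])
a=cv2.resize(S['frame'][180:270,270:390,::-1],None,fx=6,fy=6);cv2.imwrite('pics/a17.png',a)
E
```

```text
t 34.5 pos [ 0.6072 -0.0506  0.1136] rot [-3.1415e+00 -2.0000e-04 -3.0366e+00] F [-0.48  0.63  0.01] w -0.0002 case [-0.0014 -0.1564  0.1136]
[ 0.6085 -0.0491  0.082 ] 1
  [[-0.034, 0.034, 0.79], [-0.001, -0.001, -0.008]]
```

View pics/a17.png

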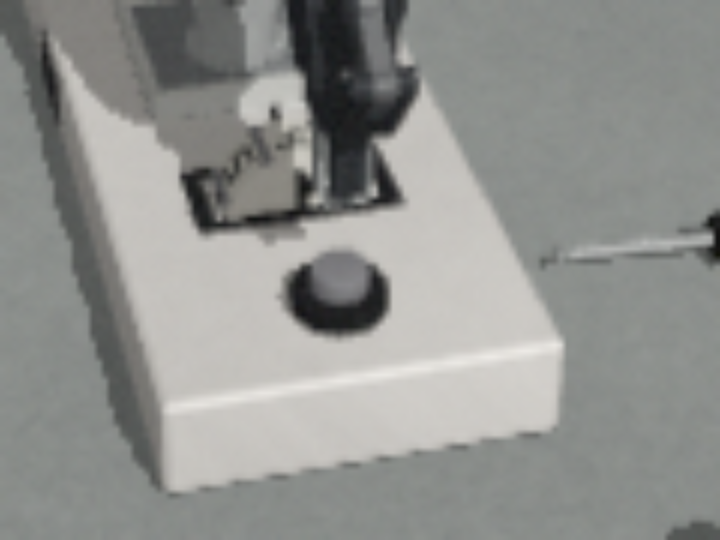

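The fingertip at (345,195) is above the cap, offset in the view by its 35 mm height. Lowering to just above the cap, then pressing in small steps.

servo_tool([
  [[-0.03, 0.03, 0.4], [0, 0, 0]],
  [[0, 0, 0.38], [0, 0, 0]],
  [[0, 0, 0], [0, 0, 0]],
  [[0, 0, 0], [0, 0, 0]],
])

```text
time_s: 35.0
position: [0.609, -0.0492, 0.0816]
tool_rot: [-3.142, -0.001, -3.036]
force: [0.0, 0.3, -0.6]
gripper_width: -0.0001
```

servo_tool([
  [[0, 0, 0.05], [0, 0, 0]],
  [[0, 0, 0.05], [0, 0, 0]],
  [[0, 0, 0.03], [0, 0, 0]],
  [[0, 0, 0], [0, 0, 0]],
])

```text
time_s: 35.5
position: [0.6091, -0.0492, 0.0769]
tool_rot: [-3.142, 0.0, -3.036]
force: [-0.1, -0.1, 0.9]
gripper_width: 0.0001
```

servo_tool([
  [[0, 0, 0.05], [0, 0, 0]],
  [[0, 0, 0.05], [0, 0, 0]],
  [[0, 0, 0], [0, 0, 0]],
  [[0, 0, 0], [0, 0, 0]],
])

```text
time_s: 36.0
position: [0.6092, -0.0491, 0.0729]
tool_rot: [-3.142, 0.0, -3.036]
force: [0.0, -0.0, 4.7]
gripper_width: -0.0001
```

servo_tool([
  [[0, 0, 0.04], [0, 0, 0]],
  [[0, 0, 0], [0, 0, 0]],
  [[0, 0, 0], [0, 0, 0]],
])

```text
time_s: 36.38
position: [0.6092, -0.0491, 0.0712]
tool_rot: [-3.142, 0.0, -3.036]
force: [-0.7, -0.1, 5.6]
gripper_width: -0.0002
```

servo_tool([
  [[0, 0, 0.03], [0, 0, 0]],
  [[0, 0, 0], [0, 0, 0]],
  [[0, 0, 0], [0, 0, 0]],
])

```text
time_s: 36.75
position: [0.6092, -0.0492, 0.071]
tool_rot: [-3.142, 0.0, -3.036]
force: [-2.4, 0.6, 11.7]
gripper_width: -0.0
```

The button has bottomed: force jumped to 11.7 N with no further travel. Releasing by lifting straight up and retreating.

servo_tool([
  [[0, 0, -0.3], [0, 0, 0]],
  [[0, 0, -0.6], [0, 0, 0]],
  [[0, 0, -0.8], [0, 0, 0]],
  [[0.4, -0.3, -0.8], [0, 0, 0]],
  [[0.8, -0.6, -0.3], [0, 0, 0]],
  [[0.8, -0.6, 0], [0, 0, 0]],
  [[0.8, -0.6, 0], [0, 0, 0]],
  [[0.5, -0.4, 0], [0, 0, 0]],
  [[0, 0, 0], [0, 0, 0]],
  [[0, 0, 0], [0, 0, 0]],
])

```text
time_s: 38.0
position: [0.4892, -0.1617, 0.1819]
tool_rot: [3.141, 0.001, -3.035]
force: [0.8, -0.1, -0.2]
gripper_width: 0.0002
```

```bash
python3 - <<'E'
from h import *
S=snap('side','side18');T=snap('top','top18');st();unwrap(T,'t18')
cv2.imwrite('pics/a18.png',cv2.resize(S['frame'][130:330,180:440,::-1],None,fx=3,fy=3))
o=np.zeros((570,760,3),np.uint8);o[:390,:560]=cv2.resize(T['frame'][150:248,220:360,::-1],None,fx=4,fy=4,interpolation=cv2.INTER_CUBIC)[:390];o[:,560:]=cv2.imread('pics/t18.png');cv2.imwrite('pics/b18.png',o)
T0=dict(np.load('pics/top0.npz'));P0=pts(T0);P=pts(T)
for n,(a,b,c,d),z in(('tin',(375,405,140,170),.03),('block',(190,222,250,280),.012),):
    for X in(P0,P):
        p=X[c:d,a:b].reshape(-1,3);p=p[p[:,2]>z];print(n,p.mean(0).round(4))
Q=pts(S);c=w2case(Q.reshape(-1,3));m=(abs(c[:,0])<.012)&(abs(c[:,1]+.157)<.01)&(c[:,2]>.07);print('cap z',np.median(c[m,2]))
E
```

```text
t 38.1 pos [ 0.4896 -0.1613  0.1819] rot [ 3.1412e+00  1.1000e-03 -3.0342e+00] F [-0.14  0.33 -0.03] w 0.0002 case [-0.1301 -0.2539  0.1819]
tin [ 0.748  -0.2071  0.0761]
tin [ 0.7545 -0.2103  0.0554]
block [0.3749 0.3635 0.0459]
block [0.3757 0.3663 0.0341]
cap z 0.07687307714984076
```

View pics/a18.png

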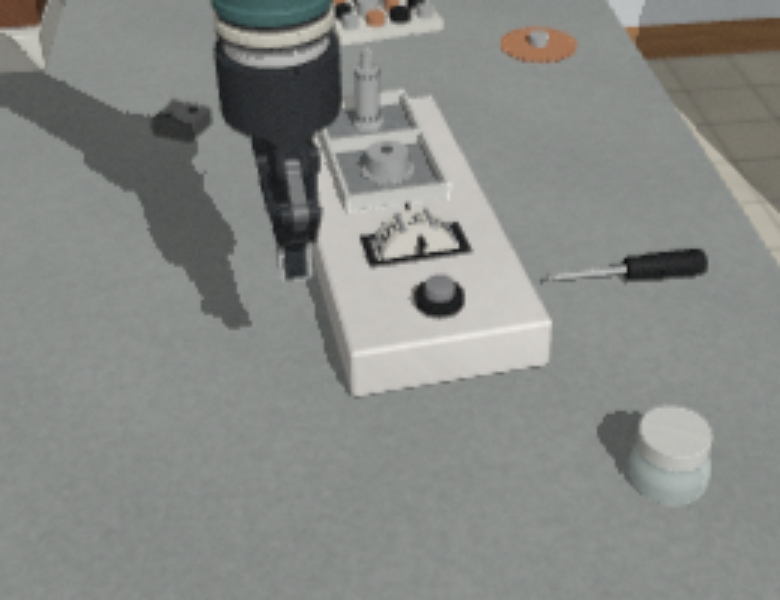

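View pics/b18.png

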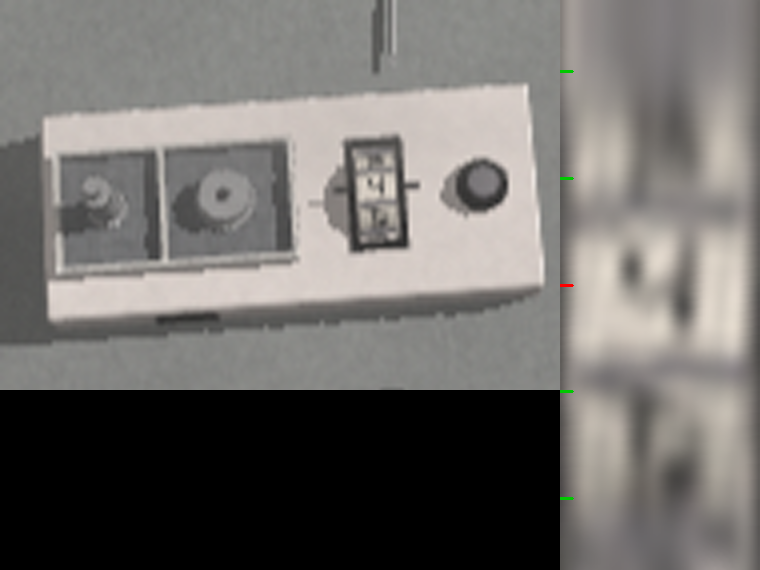

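The final views show the barrel flat in the large bay, the arbor upright in the small bay and the 4 level with the pointers. The button is back up, the gripper is clear and the bystanders look unmoved. Handing in.

```bash
python3 -c "
from cell import order
print(order.job_done())"
```

```text
the job is handed in; nothing more can be done
None
```

I did the whole job in the order asked and handed it in at about 38 s of the 72 s allowed. I lowered the barrel onto the floor of the larger bay, then stood the arbor in the smaller bay, each released only after I felt it touch down. I rolled the wheel to 4 with four ridge pushes, then pressed the start button and let go.

**Last checks:**
- **Parts:** the final pictures show the barrel flat in its bay and the arbor upright in its bay.
- **Wheel:** the 4 sits level with the two pointers. It measures about 2° short of dead centre, which is within the camera's accuracy. My last small nudge (about 0.8 mm) didn't visibly move it, so I left it there.
- **Button:** it went fully down. At the end of its travel the force jumped to about 12 N with no further movement. It then sprang back up.
- **Bystanders:** the driver, jar and block look unmoved in the pictures. My depth check on the jar and block disagreed with itself by 3 to 7 mm. The heights it gave were also too great for those objects, so I put this down to noise at their edges and trusted the pictures.

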